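Clamp a glass column in its vee cradle and lock the clamp with its pin

TASK

Roll the empty glass column (do not lift it) off the white loading deck into the vee of the cradle so that it beds in, swing the blue clamp arm down until it bears on the column, then lock it with the orange-handled pin: from the cradle's front end, through both ears of the fork and the arm's eye between them, pushed fully home and let go. Leave the reagent bottle, the jar and the tip box where they stand.

Things in the scene. Friction and masses are not known exactly. Their poses are not given: they have to be found in the camera images.
- cradle: Aluminium column cradle, fixed, grey base plate 172 x 260 x 12 mm. Origin on the bench under the vee's middle; its x runs along the vee to the robot's left (front end = -x end, at the robot's right), its y towards the robot, z up: offsets below are in this frame. On the far (-y) side of the vee the white deck; at the front end on that side the fork; on the robot's (+y) side the arm's hinge.
- vee (a point): Middle of the vee's bottom line, 42 mm above the bench. 90 degree vee, open upward, from x = -80 to +85 mm; the flank at the deck rises 26 mm to the deck's edge, the other 38 mm. The column bedded in it has its axis 39.6 mm above this line (81.6 above the bench), its top at 109.6, its front end at about x = -95.
- deck (a point): On the white level loading deck (top 68 mm above the bench), beyond the vee, at x = 20, y = -80 mm. Deck: x = -40 to +85, y = -26 to -135, with a lip 8 mm high along its outer edge. The column lies on it parallel to the vee, its front end overhanging the fork.
- fork_nominal (a point): Nominal mouth of the front ear's hole. Two ears 32 mm wide, 10 thick: front one x = -80 (flat front face, free space before it) to -70, rear -55 to -45, tops at z = 64. Holes 13.5 mm, axis level along x, z = 50, y = -57. CAUTION: fork, hinge and arm sit on one frame bolted through cross slots, up to 10 mm either way along y from nominal, not reported: find the hole by touch or sight.
- hinge_nominal (a point): Nominal point on the clamp arm's hinge axis (level, along x): arm's mid-plane x = -62.5, y = 60, z = 95 mm; same unreported play along y of up to 10 mm as the fork. The bedded column and the closed arm stand higher than the fork: a hand holding the pin there must lean outward, away from the cradle's front end, 25 to 45 degrees from vertical.
- clamp (a joint): Blue arm's angle, rad: 0 = down on the bedded column, eye in line with the ears; grows as it swings up and back to the robot; starts 1.45 to 1.9 (upright). Stiff hinge, stays put, 3 N at its end moves it: press its outer face down till it bears. At 0: bar 12 mm wide, y = -70 to 70, top z = 124; at its far end a leg goes down between the ears, 14.5 mm eye at z = 50. No handle.
- column_center (a point): Centre of the empty glass chromatography column: clear tube with grey end pieces, a smooth cylinder 56 mm in diameter, 180 mm long (10 mm spigots at the ends besides), 0.3 to 0.65 kg. Its x axis is the column's axis. It starts lying on the loading deck, parallel to the vee, and rolls freely.
- pin_handle (a point): Handle centre of the locking pin, x axis towards its nose. Orange handle 22 mm round, 34 long; steel collar 26 mm round, front face 23 mm ahead of this point; shank 12 mm round to 73 mm ahead, last 4 mm tapered to 10. 0.1 kg. Home: collar against front ear, point at x = -103 mm. Starts level, 52 mm up, nose to the robot's left, shank in the holder, handle in free air.
- holder: White fixed holder block of the pin, origin under its middle, 50 (x) x 60 x 55 mm high. The shank lies in a groove along its x, open at the top; the handle sticks out at its front (-x), centre 49 mm before the block's middle. Lift the pin straight up.
- reagent_mid (a point): Bystander: clear glass reagent bottle with blue cap, 70 mm across, 150 mm high; point at its middle, 75 mm up.
- jar_mid (a point): Bystander: white jar with violet cap, 72 mm across, 125 mm high; point at its middle, 62.5 mm up.
- tipbox_mid (a point): Bystander: blue pipette-tip box with clear lid, 118 x 80 x 58 mm; point 30 mm up in its middle.
There are look-alikes about, which are no part of the job. Leave any brown or red look-alike of the part that bears column_center alone.

How it is judged (in metres and radians):
On the way, in this order (a step that is already met when the one before it is completed fails the run):
1. the column is bedded in the vee and lies still, the arm not yet down (y of column_center in the frame of cradle between -0.004 and 0.004 m and z of column_center in the frame of cradle below 0.085 m and linear speed of column below 0.03 m/s and value of joint clamp above 0.1 rad), for 0.2 s.
2. the clamp arm is down on the bedded column (value of joint clamp below 0.03 rad and y of column_center in the frame of cradle between -0.004 and 0.004 m and z of column_center in the frame of cradle below 0.085 m), for 0.2 s.
At the end, for the whole second after the job is handed in: Column still and bedded in the vee (axis within 4 mm of its middle plane); clamp arm down on it (under 0.03 rad); pin through both ears and the eye, collar within 4 mm of the front ear, within 0.12 rad of the fork's hole axis, entered from the front end; everything released and at rest (all of step 2 and z of column_center in the frame of cradle above 0.078 m and x of column_center in the frame of cradle between -0.035 and 0.035 m and x of pin_handle in the frame of cradle between -0.107 and -0.095 m and z of pin_handle in the frame of cradle between 0.045 and 0.055 m and y of pin_handle in the frame of cradle between -0.071 and -0.043 m and angle between the x axis of pin_handle and the x axis of cradle, either way round below 0.12 rad and linear speed of each of pin, column below 0.02 m/s); the robot touches nothing.
It fails at once if the column is lifted (more than 25 mm above where it rolls on the deck) (z of column_center in the frame of cradle above 0.121 m).
It fails at once if the reagent bottle, the jar or the tip box is shifted by more than 20 mm (distance of any of reagent_mid, jar_mid, tipbox_mid from where it was at the start of the episode above 0.02 m).
It also fails if it takes over 72 s, if anything falls off the work surface, if the arm or the gripper's body presses on something with over 40 N, if the wrist force passes 120 N, or if a joint passes its speed limit or range.

ROBOT

A 6-joint arm with a two-finger parallel gripper is mounted at the origin on the work surface. World frame = base frame: x ahead of the robot, y to its left, z up, the work surface at z = 0. Lengths are in mm, angles in rad, forces in N, time in s.
With the tool pointing down it reaches from about 325 to 925 mm from the base axis. Payload 3.1 kg.
Tool frame: the origin (TCP) lies on the centre line of the jaws, within the pads' length; the fingertips stand 25 mm ahead of it and the grasp point (between the pads) lies 6 mm ahead of it (robot.tip_extent is the distance from the TCP to the fingertips, in mm); x points along the fingers, y is the direction in which the jaws open and shut, and the axes are right-handed (so a half turn about x gives the same grasp; the last joint's range is limited). The gripper opens to 85 mm and grips with 20 to 120 N. Pads are 22 mm wide; open, the fingers measure 114 mm over their backs; the gripper's body (76 mm by 85 mm) begins 54 mm behind the grasp point. The pads swing forward as they close: fully open they stand 13 mm farther back than shut.
Start: joints at [-1.319, 0.217, 1.613, -0, 1.311, -0.112], TCP at [222.414, -584.099, 256.3] pointing down, gripper open.
Joint ranges: [-2.75, 2.75], [-0.78, 2.1], [0.31, 2.55], [-1.13, 4.27], [0.13, 2.63], [-2.58, 2.58]. Speed limits (rad/s): [2.79, 2.79, 3.14, 3.14, 3.14, 3.14].

INTERFACE

Orientations are given as a 3x3 rotation matrix whose columns are the frame's x, y, z axes.
In Python, from rig import robot gives the robot as it stands.
- The arm moves only by the tool move_arm, never from a script. Its argument "commands" is a list of rows, each a list of 4 numbers: the shift along the tool's x, y, z scaled (see below), then the turn about the tool's x scaled (see below). In form: [[dx, dy, dz, yaw], ...]. A call has 1 to 12 rows; each row shifts and turns the pose as measured when the row begins, along the tool's axes as they then stand; what a row does not reach is not made up. The controller multiplies each number of a shift by 500 mm and each number of a turn by pi/2 rad. A row lasts 1/8 s, in which the tool goes at most 62.5 mm and 10.7 degrees, less where a joint would pass 70% of its speed; a pose out of reach is approached as far as the arm can. A call with a number of a shift or a turn outside -1 to 1 is refused whole. A call with a gripper value outside its range is refused whole. "fingers" is the gripper command: -1 is shut, 1 is fully open, values between are in proportion, set as the call begins (left out, the last holds). The fingers move at their own pace and stop on an object; "newtons" is the grip in N (left out, the last holds). Time passes only in rows, so rows that do not move let the fingers close. It gives the time, the measured TCP pose, the force and the opening at its end, in the units of the state.
- robot.observe(): the state, without advancing time (a new reading comes with each control period).
- robot.read_camera(name): name is "side" or "top" or "wrist"; returns a dict with "pixels" (420x560x3 uint8, red, green, blue), "z_map" (420x560 float32, mm along the optical axis (not along the pixel's ray), 0 where there is no reading), "camera_matrix" (3x3 intrinsics, pixels), "cam_to_world" (4x4, takes a point from camera to world coordinates). Camera axes: x right, y down, z forward; pixel columns grow to the right and rows downward; lengths in mm; the calibration is good to about 2 mm. A picture is of the moment at which its call begins.
- robot.hand_in(): hands the job in, once; it reports no verdict.
The state is a dict: "time_s": time; "q": joint angles; "qd": joint speeds; "tau": joint torques, N m; "ee_pos": TCP position; "tool_rot": TCP orientation; "ft_force": force on the tool from outside, world axes, zero at the start; "ft_torque": the same for the moment, N m; "opening": finger opening in mm.
Only numpy, scipy, OpenCV 4.12 (cv2) and the standard library are available. Lean on these libraries where they do the work, as an engineer would, in place of code of your own. Each camera call takes 0.05 s, during which the arm holds its last target.

## Working session

There is one attempt and no reset: what is moved stays moved. The work goes in short steps, Python scripts to look and compute and a tool call to move; the robot and the scene stay as the last step left them, time stands still between calls to the robot, and variables do not carry over. Pictures are saved under pics/ and viewed, and the job is handed in when it is done.

Besides the shell and the picture viewer there is one more tool, called after "Emit:" by a JSON object that holds its "method" and its "body". move_arm: Moves the arm, as the interface text tells. Shifts and turns lie within -1 to 1; 1 stands for 500 mm of shift or pi/2 rad of turn. Its arguments: {"type":"object","properties":{"commands":{"type":"array"},"fingers":{"type":"number"},"newtons":{"type":"number"}},"required":["commands"]}

```bash
ls; mkdir -p pics; python3 - <<'E'
from rig import robot
import cv2,numpy as np
s=robot.observe()
for k,v in s.items(): print(k,np.round(v,3).tolist())
for n in ["side","top","wrist"]:
    c=robot.read_camera(n)
    cv2.imwrite(f"pics/{n}0.png",c["pixels"][:,:,::-1])
    print(n,c["camera_matrix"].round(1).tolist(),c["cam_to_world"].round(3).tolist())
    np.savez(f"{n}0.npz",**c)
E
```

```text
pics
time_s 0.0
q [-1.319, 0.218, 1.615, -0.0, 1.311, -0.112]
qd [0.001, 0.0, -0.0, -0.0, 0.001, 0.001]
tau [0.002, -39.684, -30.386, -0.0, 0.01, -0.0]
ee_pos [222.233, -583.329, 254.944]
tool_rot [[-0.001, 0.356, -0.935], [0.002, -0.935, -0.356], [-1.0, -0.002, -0.0]]
ft_force [-0.185, 0.907, 0.66]
ft_torque [0.0, 0.022, -0.015]
opening 85.332
side [[519.5, 0.0, 276.1], [0.0, 519.5, 213.6], [0.0, 0.0, 1.0]] [[0.979, -0.087, 0.184, 390.03], [-0.203, -0.496, 0.844, -969.971], [0.017, -0.864, -0.504, 669.857], [0.0, 0.0, 0.0, 1.0]]
top [[447.5, 0.0, 279.9], [0.0, 447.5, 208.1], [0.0, 0.0, 1.0]] [[-0.028, -0.997, 0.078, 549.256], [-1.0, 0.028, -0.006, 16.205], [0.004, -0.078, -0.997, 1055.921], [0.0, 0.0, 0.0, 1.0]]
wrist [[303.3, 0.0, 274.4], [0.0, 303.3, 211.4], [0.0, 0.0, 1.0]] [[0.355, -0.9, -0.254, 286.48], [-0.935, -0.342, -0.095, -559.919], [-0.002, 0.271, -0.962, 372.906], [0.0, 0.0, 0.0, 1.0]]
```

View pics/side0.png

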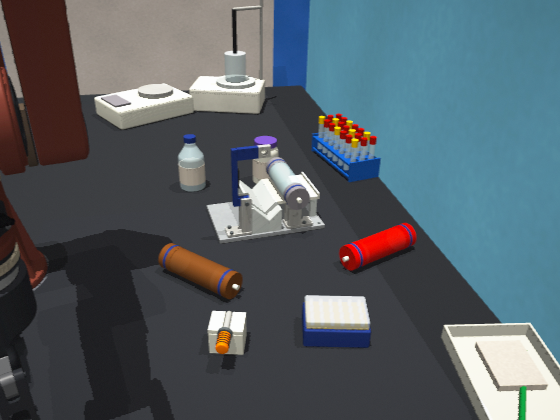

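View pics/top0.png

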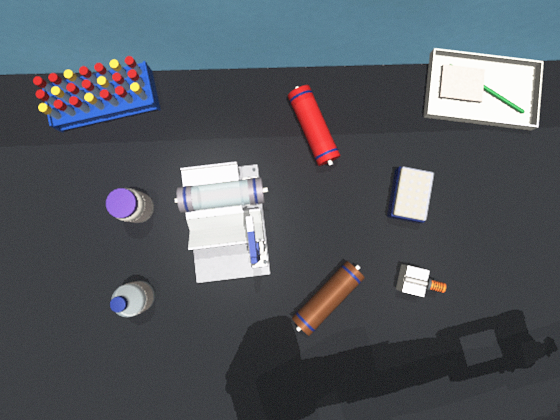

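View pics/wrist0.png

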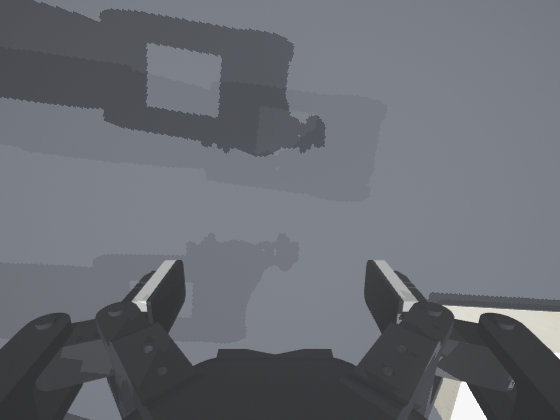

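Possible targets: clear column with grey ends at top (222,195), red look-alike (314,125), brown look-alike (328,298). By the description it is the clear one on the white deck. I'll check it in a crop and measure the rest there.

```bash
cat > h.py <<'E'
import numpy as np,cv2
def cloud(c):
    z=c["z_map"];K=c["camera_matrix"];T=c["cam_to_world"]
    v,u=np.mgrid[0:z.shape[0],0:z.shape[1]]
    p=np.stack([(u-K[0,2])*z/K[0,0],(v-K[1,2])*z/K[1,1],z],-1)
    w=p@T[:3,:3].T+T[:3,3]; w[z==0]=np.nan
    return w
def ray(c,u,v,h):
    K=c["camera_matrix"];T=c["cam_to_world"]
    d=T[:3,:3]@np.array([(u-K[0,2])/K[0,0],(v-K[1,2])/K[1,1],1]);o=T[:3,3]
    return o+d*(h-o[2])/d[2]
def proj(c,p):
    K=c["camera_matrix"];T=c["cam_to_world"]
    q=T[:3,:3].T@(np.asarray(p,float)-T[:3,3]);q=K@q
    return q[:2]/q[2]
E
python3 - <<'E'
import numpy as np,cv2
from h import *
t=np.load("top0.npz");im=t["pixels"][:,:,::-1]
a=cv2.resize(im[150:295,170:285],None,fx=5,fy=5,interpolation=cv2.INTER_CUBIC)
b=cv2.resize(im[255:310,385:460],None,fx=5,fy=5,interpolation=cv2.INTER_CUBIC)
cv2.imwrite("pics/c1.png",a);
s=np.load("side0.npz")["pixels"][:,:,::-1]
cv2.imwrite("pics/c2.png",cv2.resize(s[135:245,195:335],None,fx=5,fy=5,interpolation=cv2.INTER_CUBIC))
cv2.imwrite("pics/c3.png",b)
w=cloud(t)
# deck pixels
m=(np.abs(w[...,2]-68)<4)
m[:, :170]=0;m[:,285:]=0
mm=(m*255).astype(np.uint8)
n,l,st,c=cv2.connectedComponentsWithStats(mm)
for i in range(1,n):
    if st[i,4]>60: print("z68",st[i],w[l==i].mean(0).round(1))
m=((np.abs(w[...,2]-12)<4)*255).astype(np.uint8);m[:, :150]=0;m[:,300:]=0
n,l,st,c=cv2.connectedComponentsWithStats(m)
for i in range(1,n):
    if st[i,4]>60:
        p=w[l==i];r=cv2.minAreaRect(p[:,:2].astype(np.float32));print("z12",st[i],p.mean(0).round(1),r)
m=((np.abs(w[...,2]-55)<3)*255).astype(np.uint8);m[:, :390]=0;m[:250]=0
n,l,st,c=cv2.connectedComponentsWithStats(m)
for i in range(1,n):
    if st[i,4]>60:
        p=w[l==i];r=cv2.minAreaRect(p[:,:2].astype(np.float32));print("holder",st[i],p.mean(0).round(1),r)
E
```

```text
z68 [181 164  58  23 910] [704.4 164.6  68. ]
z68 [185 206  75  15 551] [619.4 146.   67.6]
z68 [188 234  60  12 203] [562.  150.3  67.9]
z12 [238 165  21  16 236] [719.2  82.6  12. ] ((718.2293701171875, 83.67932891845703), (33.06059265136719, 47.48849105834961), 5.670329570770264)
z12 [242 204  25  47 161] [611.4  64.1  12.1] ((586.1071166992188, 70.49805450439453), (109.24615478515625, 46.30689239501953), 6.499605655670166)
z12 [ 193  244   77   40 1981] [505.2 140.6  11.9] ((508.7939147949219, 127.26631164550781), (77.93987274169922, 172.2399444580078), 5.078698635101318)
holder [402 266  29  31 513] [ 456.3 -285.2   55.3] ((455.9939270019531, -287.3901672363281), (56.48490905761719, 60.10320281982422), 74.95745849609375)
```

View pics/c1.png

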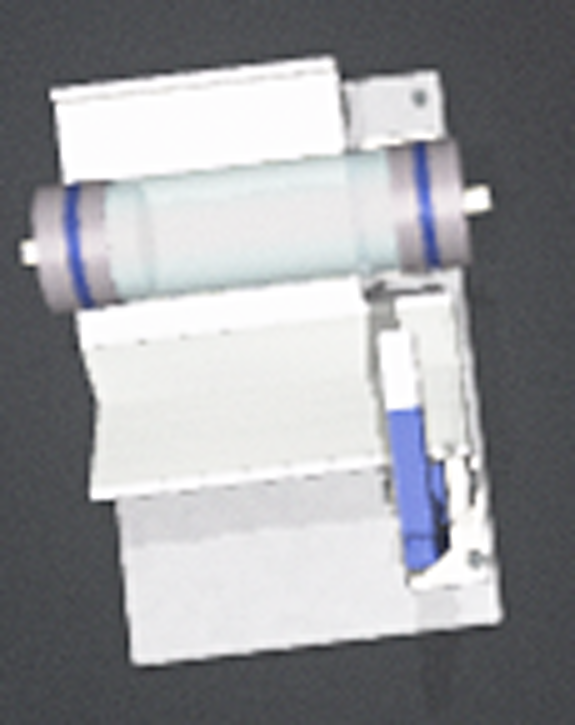

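View pics/c2.png

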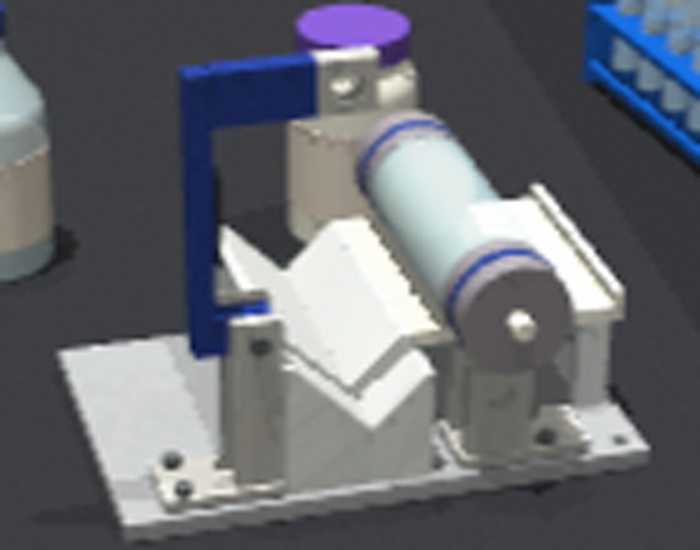

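View pics/c3.png

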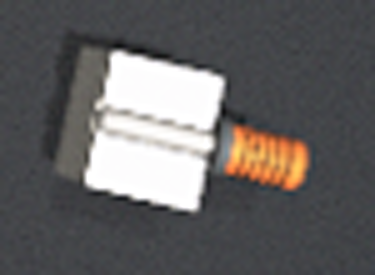

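The close crop confirms the clear, grey-ended column on the white deck with the blue arm upright behind the vee. Now to fit the cradle frame, column and pin.

```bash
python3 - <<'E'
import numpy as np,cv2
from h import *
t=np.load("top0.npz");w=cloud(t);im=t["pixels"].astype(int)
th=np.radians(5.1)
for th in [np.radians(5.1)]:
    ex=np.array([-np.sin(th),np.cos(th)]);ey=np.array([-np.cos(th),-np.sin(th)])
    # refine yaw by vee flanks: fit planes
    O=np.array([599.5,135.3])
    L=np.stack([(w[...,:2]-O)@ex,(w[...,:2]-O)@ey,w[...,2]],-1)
    def reg(x0,x1,y0,y1,z0,z1):
        return (L[...,0]>x0)&(L[...,0]<x1)&(L[...,1]>y0)&(L[...,1]<y1)&(L[...,2]>z0)&(L[...,2]<z1)
    for nm,r in [("farflank",reg(-30,75,-22,-3,44,66)),("nearflank",reg(-30,75,4,34,44,78))]:
        p=w[r];A=np.c_[p[:,:2],np.ones(len(p))];s=np.linalg.lstsq(A,p[:,2],rcond=None)[0]
        print(nm,len(p),s, "yaw",np.degrees(np.arctan2(s[1],s[0])), np.hypot(s[0],s[1]),np.std(A@s-p[:,2]))
    r=reg(-60,90,-30,90,36,140)
    for y in range(-40,50,4):
        q=reg(-20,60,y,y+4,30,140); print(y,len(L[q]),np.round(np.median(L[q][:,2]),1) if q.any() else None,end=' | ')
    print()
    q=reg(-86,120,-135,-30,95,130); p=L[q]; print("col",len(p),p.min(0),p.max(0))
    # orange
    hsv=cv2.cvtColor(t["pixels"],cv2.COLOR_RGB2HSV)
    o=cv2.inRange(hsv,(5,140,120),(20,255,255)); o[:,:420]=0;o[:255]=0;o[310:]=0
    p=w[o>0];p=p[p[:,2]>35];print("orange",len(p),np.median(p,0),p.min(0),p.max(0))
    b=cv2.inRange(hsv,(110,100,60),(130,255,255));b[:,:238]=0;b[:,275:]=0;b[:200]=0;b[285:]=0
    p=L[b>0];print("blue",len(p))
    for z in range(60,250,15):
        k=(p[:,2]>z)&(p[:,2]<=z+15)
        if k.sum(): print(z,k.sum(),p[k].min(0).round(1),p[k].max(0).round(1))
    q=reg(-95,-45,-100,100,58,70);p=L[q];print("z64-ish",len(p),p.min(0),p.max(0))
    q=reg(-95,-45,-120,100,130,260);p=L[q];print("armtop",len(p),p.min(0),p.max(0),p.mean(0))
E
```

```text
farflank 261 [ 6.85807839e-01  5.73894513e-02 -3.64671268e+02] yaw 4.783453901037587 0.6882048683685182 1.9035472585261988
nearflank 509 [-7.10778661e-01 -6.97390952e-02  4.74813970e+02] yaw -174.39627632987032 0.71419174382995 2.679150560832494
-40 75 116.2 | -36 82 112.3 | -32 137 100.0 | -28 67 67.9 | -24 63 68.1 | -20 65 68.2 | -16 71 66.0 | -12 68 62.3 | -8 68 57.8 | -4 67 54.1 | 0 68 50.0 | 4 63 45.7 | 8 64 42.8 | 12 60 46.2 | 16 61 50.0 | 20 62 53.1 | 24 63 58.2 | 28 64 61.5 | 32 64 66.1 | 36 63 69.4 | 40 67 73.4 | 44 68 78.2 | 48 70 79.9 | 
col 2034 [-85.95811468 -83.71720737  97.88790894] [ 96.9492576  -30.00835206 127.91047685]
orange 130 [ 444.31712886 -332.7163797    61.3576135 ] [ 431.55084381 -348.45261988   53.49282192] [ 456.22072052 -315.7958062    67.13186319]
blue 217
90 13 [-70.8  55.2 100.2] [-65.8  76.4 104.9]
105 14 [-79.5 -35.2 105.4] [-66.6  74.3 114.6]
180 1 [-70.4  86.  194.5] [-70.4  86.  194.5]
195 7 [-70.7  40.1 201.1] [-70.4  89.5 209.1]
210 98 [-70.6  33.7 211.3] [-60.7  90.5 225. ]
225 83 [-70.5  34.4 225. ] [-60.5  89.9 228.4]
z64-ish 154 [-82.07984155 -20.49003943  58.13188151] [-45.5112033   47.81539272  69.76023459]
armtop 353 [-74.51107271   5.4940907  133.5020179 ] [-54.68124915  92.32331107 228.37108365] [-65.26966261  50.50551013 221.43748721]
```

```bash
cat >> h.py <<'E'
from scipy.optimize import least_squares
E
python3 - <<'E'
import numpy as np,cv2
from h import *
t=np.load("top0.npz");w=cloud(t)
# fit O(along y), yaw: z=42+|y| between 3..24
th=np.radians(5.1);d=599.5*-np.cos(th)+135.3*-np.sin(th)+9.5
for it in range(4):
    ey=np.array([-np.cos(th),-np.sin(th)]);ex=np.array([-np.sin(th),np.cos(th)])
    y=w[...,:2]@ey-d;x=w[...,:2]@ex-(599.5*ex[0]+135.3*ex[1])
    z=w[...,2]
    m=(np.abs(x)<70)&(np.abs(y)>4)&(y>-22)&(y<33)&(np.abs(z-42-np.abs(y))<5)
    if m.sum()<50: print('x');break
    P=w[m]
    f=lambda a:(P[:,2]-a[2]-np.abs(-P[:,0]*np.cos(a[0])-P[:,1]*np.sin(a[0])-a[1]))
    r=least_squares(f,[th,d,42],loss='soft_l1');th,d=r.x[:2];print(m.sum(),np.degrees(th),d,r.x[2],np.std(r.fun))
ey=np.array([-np.cos(th),-np.sin(th)]);ex=np.array([-np.sin(th),np.cos(th)])
X=w[...,:2]@ex;Y=w[...,:2]@ey-d;Z=w[...,2]
# x: deck right/left edges and plate sides
for nm,m in [("plate near",(abs(Z-12)<3)&(Y>75)&(Y<125)),("deck",(abs(Z-68)<3)&(Y<-85)&(Y>-130)),("veenear",(abs(Z-42-Y)<4)&(Y>5)&(Y<34))]:
    q=X[m]; q=q[abs(q-np.median(q))<120]
    rows=[]
    for y0 in np.arange(-130,125,6):
        k=m&(Y>y0)&(Y<=y0+6)&(abs(X-np.median(q))<110)
        if k.sum()>15: rows.append((X[k].min(),X[k].max()))
    rows=np.array(rows);print(nm,np.median(rows,0),rows.shape)
E
```

```text
1191 5.211096701283971 -599.3262091505521 41.84137589997555 1.7704651619704783
1190 5.210540544968476 -599.3339808300921 41.83017849596741 1.7822567502997815
1190 5.210540535980828 -599.3339808165216 41.83017849575757 1.7822567503207836
1190 5.210540550143412 -599.3339808379058 41.830178496088216 1.7822567502876878
plate near [ -4.54734594 165.42673731] (8, 2)
deck [ 39.07037566 162.69876466] (6, 2)
veenear [ -0.4200495  162.56355112] (6, 2)
```

```bash
cat >> h.py <<'E'
th=np.radians(5.21);ex=np.array([-np.sin(th),np.cos(th),0]);ey=np.array([-np.cos(th),-np.sin(th),0]);ez=np.array([0,0,1.])
R=np.stack([ex,ey,ez],1);O=np.array([589.7,132.6,0])
def c2w(p): return O+R@np.asarray(p,float)
def w2c(p): return (np.asarray(p,float)-O)@R
def plan(rot,pos,tgt,yaw_deg,step=60,dy=10.5):
    """rows to go from pos/rot to world tgt with tool turn yaw_deg about tool x"""
    d=np.asarray(tgt,float)-pos;n=int(max(np.ceil(np.linalg.norm(d)/step),np.ceil(abs(yaw_deg)/dy),1))
    rows=[];r=np.array(rot)
    a=np.radians(yaw_deg/n);T=np.array([[1,0,0],[0,np.cos(a),-np.sin(a)],[0,np.sin(a),np.cos(a)]])
    for i in range(n):
        s=r.T@(d/n)/500; rows.append([round(x,4) for x in s]+[round(yaw_deg/n/90,4)]); r=r@T
    return rows
E
python3 - <<'E'
import numpy as np
from h import *
from rig import robot
t=np.load("top0.npz");w=cloud(t)
print(robot.tip_extent)
L=(w-O)@R
m=(abs(L[...,0])<120)&(L[...,1]<-30)&(L[...,1]>-130)&(L[...,2]>97)&(L[...,2]<130)
p=L[m];print(p.min(0),p.max(0))
g=lambda a:np.hypot(p[:,1]-a[0]-a[2]*p[:,0],p[:,2]-96)-28
q=p[(abs(p[:,0])<85)];p=q
r=least_squares(g,[-60,0,0],loss='soft_l1');print(r.x,np.std(r.fun))
hsv=cv2.cvtColor(t["pixels"],cv2.COLOR_RGB2HSV)
s=robot.observe();rot=np.array(s["tool_rot"]);pos=np.array(s["ee_pos"])
tg=c2w([20,-75,330]);print(tg)
for x in plan(rot,pos,tg,-74.4):print(x)
E
```

```text
25.0
[-100.19100174  -93.68384868   97.00581307] [ 98.63877447 -37.84381733 127.91047685]
[-6.63444804e+01 -6.91838746e+00  3.12634083e-04] 1.3912369720337001
[662.57401451 159.32785081 330.        ]
[np.float64(-0.0098), np.float64(-0.0717), np.float64(-0.0901), -0.0551]
[np.float64(-0.0098), np.float64(-0.0636), np.float64(-0.096), -0.0551]
[np.float64(-0.0098), np.float64(-0.0551), np.float64(-0.1011), -0.0551]
[np.float64(-0.0098), np.float64(-0.0461), np.float64(-0.1055), -0.0551]
[np.float64(-0.0098), np.float64(-0.0369), np.float64(-0.1091), -0.0551]
[np.float64(-0.0098), np.float64(-0.0273), np.float64(-0.1119), -0.0551]
[np.float64(-0.0098), np.float64(-0.0175), np.float64(-0.1138), -0.0551]
[np.float64(-0.0098), np.float64(-0.0076), np.float64(-0.1149), -0.0551]
[np.float64(-0.0098), np.float64(0.0024), np.float64(-0.1151), -0.0551]
[np.float64(-0.0098), np.float64(0.0123), np.float64(-0.1145), -0.0551]
[np.float64(-0.0098), np.float64(0.0222), np.float64(-0.113), -0.0551]
[np.float64(-0.0098), np.float64(0.0318), np.float64(-0.1107), -0.0551]
[np.float64(-0.0098), np.float64(0.0413), np.float64(-0.1075), -0.0551]
[np.float64(-0.0098), np.float64(0.0504), np.float64(-0.1035), -0.0551]
[np.float64(-0.0098), np.float64(0.0592), np.float64(-0.0988), -0.0551]
```

Emit:
{"method": "move_arm", "body": {"commands": [[-0.01, -0.072, -0.09, -0.055], [-0.01, -0.064, -0.096, -0.055], [-0.01, -0.055, -0.101, -0.055], [-0.01, -0.046, -0.105, -0.055], [-0.01, -0.037, -0.109, -0.055], [-0.01, -0.027, -0.112, -0.055], [-0.01, -0.018, -0.114, -0.055], [-0.01, -0.008, -0.115, -0.055], [-0.01, 0.002, -0.115, -0.055], [-0.01, 0.012, -0.114, -0.055], [-0.01, 0.022, -0.113, -0.055], [-0.01, 0.032, -0.11, -0.055]], "fingers": 1, "newtons": 60}}

```text
time_s: 1.65
ee_pos: [573.0, 31.1, 314.9]
tool_rot: [[-0.0, 0.99, -0.144], [0.004, -0.144, -0.99], [-1.0, -0.001, -0.004]]
ft_force: [0.6, -0.6, 0.2]
opening: 85.2
```

```bash
cat > st.py <<'E'
from rig import robot
from h import *
import sys
s=robot.observe();rot=np.array(s["tool_rot"]);pos=np.array(s["ee_pos"])
def show():
    print("t",round(s["time_s"],2),"pos",pos.round(1),"cradle",w2c(pos).round(1),"q6",np.round(s["q"],2).tolist(),"F",np.round(s["ft_force"],1),"open",round(s["opening"],1))
    y=rot[:,1]; print("tool y ang",np.degrees(np.arctan2(y[1],y[0])).round(2),"tilt",rot[:,0].round(3))
if __name__=="__main__":
    show()
    if len(sys.argv)>3:
        tg=c2w([float(a) for a in sys.argv[1:4]]);a=float(sys.argv[4]) if len(sys.argv)>4 else 5.21
        st=float(sys.argv[5]) if len(sys.argv)>5 else 60
        y=rot[:,1];cur=np.degrees(np.arctan2(y[1],y[0]))
        for r in plan(rot,pos,tg,-(a-cur),st): print([float(v) for v in r])
E
python3 st.py 20 -66 330
```

```text
t 1.65 pos [573.   31.1 314.9] cradle [-99.6  25.8 314.9] q6 [-0.07, 0.07, 1.67, 0.0, 1.4, 0.07] F [ 0.6 -0.6  0.2] open 85.2
tool y ang -8.28 tilt [-0.     0.004 -1.   ]
[-0.0098, 0.0409, -0.0918, -0.05]
[-0.0098, 0.048, -0.0883, -0.05]
[-0.0098, 0.0548, -0.0843, -0.05]
```

Emit:
{"method": "move_arm", "body": {"commands": [[0, 0.041, -0.092, -0.05], [0, 0.048, -0.089, -0.05], [0, 0.056, -0.086, -0.05], [0, 0, 0, 0]]}}

```text
time_s: 2.15
ee_pos: [656.2, 168.7, 313.2]
tool_rot: [[-0.002, 0.994, 0.105], [0.004, 0.105, -0.994], [-1.0, -0.002, -0.004]]
ft_force: [0.4, -0.8, 0.9]
opening: 85.5
```

```bash
python3 st.py 20 -66 150; python3 - <<'E'
from rig import robot
import cv2,numpy as np
c=robot.read_camera("wrist");np.savez("wrist1.npz",**c)
cv2.imwrite("pics/wrist1.png",c["pixels"][:,:,::-1])
E
```

```text
t 2.15 pos [656.2 168.7 313.2] cradle [ 30.  -69.5 313.2] q6 [0.15, 0.29, 1.42, 0.0, 1.43, 0.04] F [ 0.4 -0.8  0.9] open 85.5
tool y ang 6.01 tilt [-0.002  0.004 -1.   ]
[0.1088, -0.0023, 0.007, 0.003]
[0.1088, -0.0022, 0.007, 0.003]
[0.1088, -0.0022, 0.007, 0.003]
```

View pics/wrist1.png

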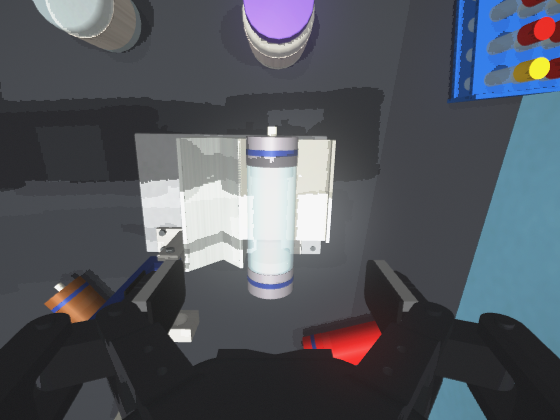

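Emit:
{"method": "move_arm", "body": {"commands": [[0.105, 0, 0.016, 0.009], [0.105, -0.003, 0.016, 0], [0.105, -0.003, 0.016, 0], [0.06, 0, 0, 0], [0, 0, 0, 0]]}}

```text
time_s: 2.82
ee_pos: [652.8, 136.0, 123.4]
tool_rot: [[-0.001, 0.997, 0.081], [-0.0, 0.081, -0.997], [-1.0, -0.001, 0.0]]
ft_force: [-0.0, -0.6, -0.2]
opening: 85.3
```

```bash
cat > look.py <<'E'
from rig import robot
import cv2,numpy as np,sys
n=sys.argv[1];o=sys.argv[2]
c=robot.read_camera(n);np.savez(o+".npz",**c);im=c["pixels"][:,:,::-1]
if len(sys.argv)>3:
    x0,y0,x1,y1,f=map(int,sys.argv[3:8]);im=cv2.resize(im[y0:y1,x0:x1],None,fx=f,fy=f,interpolation=cv2.INTER_CUBIC)
cv2.imwrite("pics/"+o+".png",im)
E
python3 st.py 5 -66 107; python3 look.py side s1 180 100 340 260 4;python3 look.py wrist w2
```

```text
t 2.83 pos [652.8 136.  123.4] cradle [ -2.4 -63.1 123.4] q6 [0.1, 0.44, 1.6, -0.0, 1.11, 0.02] F [-0.  -0.6 -0.2] open 85.3
tool y ang 4.64 tilt [-0.001 -0.    -1.   ]
[0.0328, 0.0056, -0.0148, -0.0064]
```

View pics/s1.png

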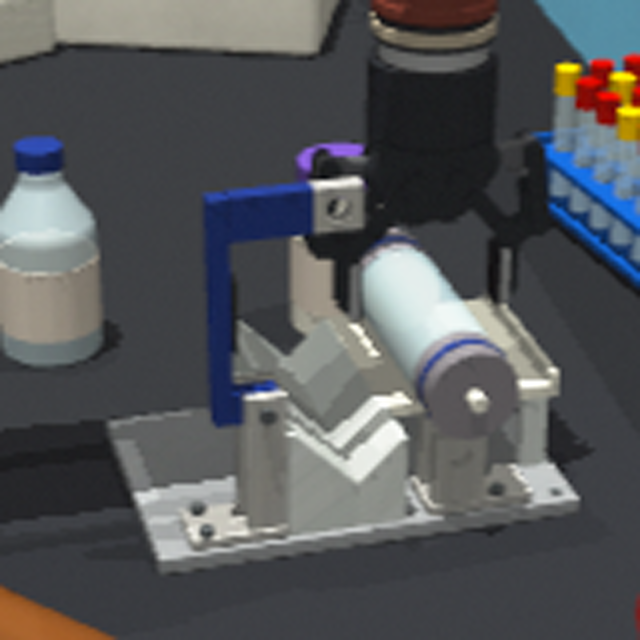

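View pics/w2.png

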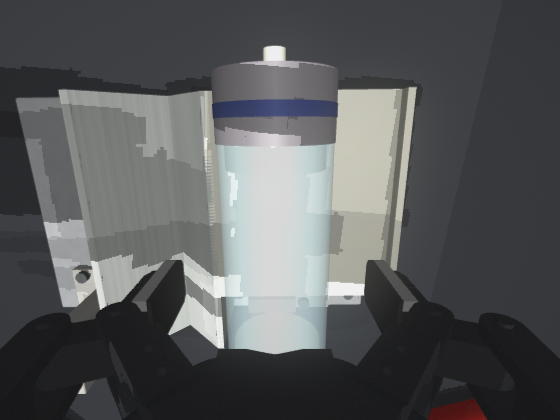

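Emit:
{"method": "move_arm", "body": {"commands": [[0.036, 0.002, -0.012, -0.006], [0, -0.02, 0, 0], [0, -0.02, 0, 0], [0, -0.02, 0, 0], [0, -0.018, 0, 0], [0, -0.014, 0, 0], [0, -0.012, 0, 0], [0, -0.01, 0, 0], [0, 0, 0, 0]]}}

```text
time_s: 4.05
ee_pos: [611.5, 139.1, 126.4]
tool_rot: [[0.05, 0.995, 0.092], [0.004, 0.092, -0.996], [-0.999, 0.05, 0.0]]
ft_force: [-0.2, -1.1, 0.2]
opening: 85.2
```

```bash
python3 st.py 0 0 107; python3 look.py side s2 180 100 340 260 4
```

```text
t 4.05 pos [611.5 139.1 126.4] cradle [  4.5 -22.3 126.4] q6 [0.11, 0.33, 1.73, -0.0, 1.03, 0.02] F [-0.2 -1.1  0.2] open 85.2
tool y ang 5.28 tilt [ 0.05   0.004 -0.999]
[0.0365, -0.0465, 0.009, 0.0007]
```

View pics/s2.png

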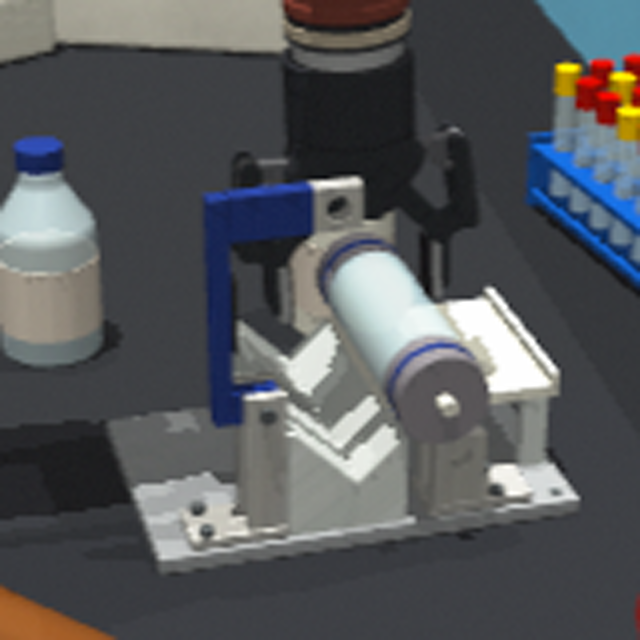

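Emit:
{"method": "move_arm", "body": {"commands": [[0.01, 0, 0, 0], [0, 0, 0, 0]]}}

```text
time_s: 4.35
ee_pos: [615.6, 139.5, 124.3]
tool_rot: [[0.059, 0.994, 0.092], [0.005, 0.092, -0.996], [-0.998, 0.06, 0.0]]
ft_force: [0.6, 0.3, 1.1]
opening: 85.8
```

```bash
python3 st.py 0 0 107; python3 look.py wrist w3;
```

```text
t 4.35 pos [615.6 139.5 124.3] cradle [  4.5 -26.4 124.3] q6 [0.11, 0.34, 1.73, -0.0, 1.01, 0.02] F [0.6 0.3 1.1] open 85.8
tool y ang 5.27 tilt [ 0.059  0.005 -0.998]
[0.0314, -0.0548, 0.009, 0.0007]
```

View pics/w3.png

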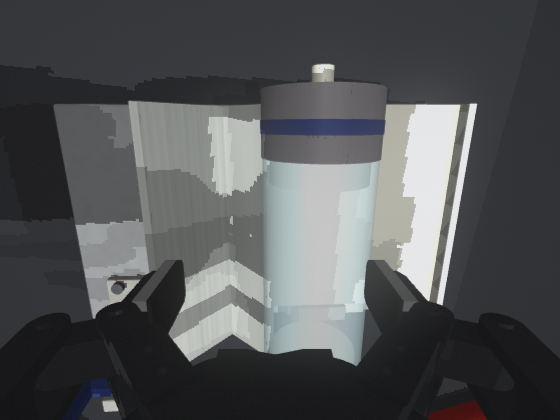

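```bash
python3 - <<'E'
from rig import robot
import numpy as np
s=robot.observe();print({k:np.round(v,3).tolist() for k,v in s.items()})
E
python3 look.py side s3; python3 look.py top t3
```

```text
{'time_s': 4.4, 'q': [0.112, 0.336, 1.733, -0.002, 1.014, 0.021], 'qd': [0.001, 0.003, 0.004, -0.003, -0.009, -0.001], 'tau': [0.288, -38.493, -24.227, 0.075, 0.538, -0.014], 'ee_pos': [615.392, 139.454, 124.116], 'tool_rot': [[0.059, 0.994, 0.092], [0.005, 0.092, -0.996], [-0.998, 0.059, 0.0]], 'ft_force': [1.414, 0.072, 5.212], 'ft_torque': [0.038, -0.622, -0.029], 'opening': 85.235}
```

View pics/s3.png

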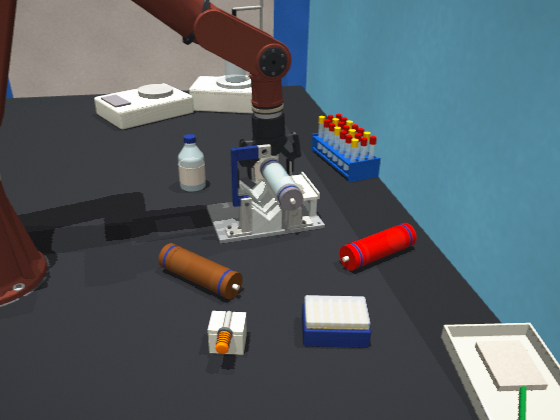

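View pics/t3.png

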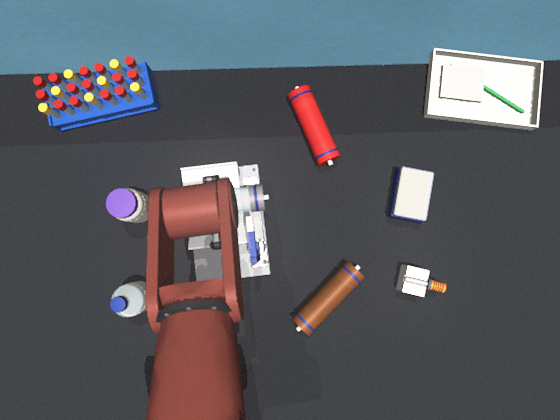

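Emit:
{"method": "move_arm", "body": {"commands": [[0, 0.024, 0, 0], [0.04, 0.003, 0, 0], [0, 0, 0, 0]]}}

```text
time_s: 4.88
ee_pos: [626.0, 140.5, 99.0]
tool_rot: [[0.047, 0.995, 0.092], [0.004, 0.092, -0.996], [-0.999, 0.047, 0.0]]
ft_force: [-0.2, -0.2, 0.8]
opening: 85.2
```

```bash
python3 st.py 0 0 107; python3 look.py side s4 180 100 340 260 4
```

```text
t 4.88 pos [626.  140.5  99. ] cradle [  4.6 -36.9  99. ] q6 [0.11, 0.4, 1.71, -0.0, 0.99, 0.02] F [-0.2 -0.2  0.8] open 85.2
tool y ang 5.27 tilt [ 0.047  0.004 -0.999]
[-0.0196, -0.073, 0.0092, 0.0007]
```

View pics/s4.png

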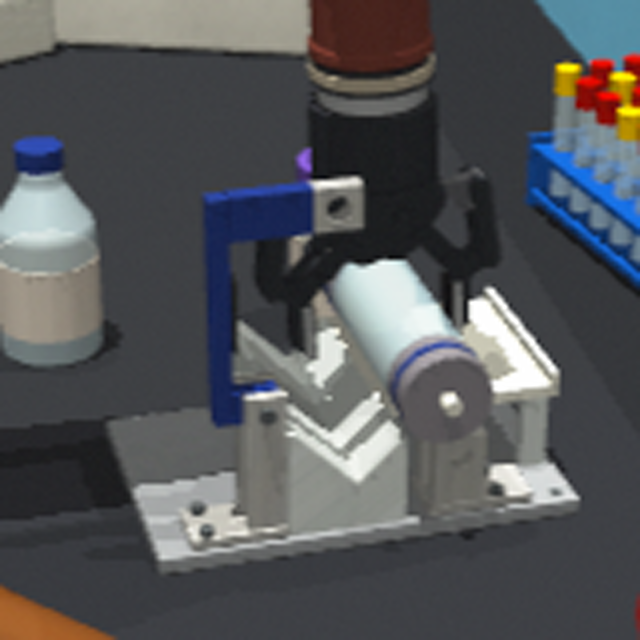

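Emit:
{"method": "move_arm", "body": {"commands": [[-0.008, -0.024, 0, 0], [-0.002, -0.024, 0, 0], [0, -0.02, 0, 0], [0, 0, 0, 0]]}}

```text
time_s: 5.42
ee_pos: [588.2, 137.3, 102.7]
tool_rot: [[0.046, 0.995, 0.092], [0.004, 0.092, -0.996], [-0.999, 0.046, 0.0]]
ft_force: [0.6, 0.2, 0.4]
opening: 85.5
```

```bash
python3 st.py 0 0 107; python3 look.py side s5 180 100 340 260 4
```

```text
t 5.42 pos [588.2 137.3 102.7] cradle [  4.8   1.1 102.7] q6 [0.11, 0.32, 1.8, -0.0, 0.98, 0.02] F [0.6 0.2 0.4] open 85.5
tool y ang 5.29 tilt [ 0.046  0.004 -0.999]
[-0.0084, 0.0025, 0.0096, 0.0009]
```

View pics/s5.png

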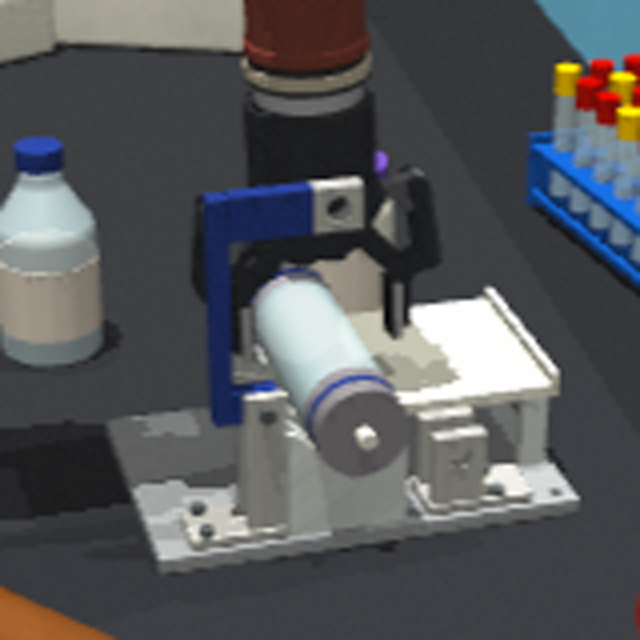

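Emit:
{"method": "move_arm", "body": {"commands": [[-0.08, 0.004, 0, 0], [-0.12, 0.006, 0, 0], [-0.12, 0.006, 0, 0], [-0.06, 0.003, 0, 0], [0, 0, 0, 0]]}}

```text
time_s: 6.1
ee_pos: [589.4, 137.2, 298.2]
tool_rot: [[0.046, 0.995, 0.092], [0.004, 0.092, -0.996], [-0.999, 0.046, 0.0]]
ft_force: [1.2, 0.5, -0.5]
opening: 85.7
```

```bash
python3 st.py -62 140 270; python3 look.py side s6 180 100 340 260 4;python3 look.py wrist w6;python3 look.py top t6
```

```text
t 6.1 pos [589.4 137.2 298.2] cradle [ 4.600e+00 -1.000e-01  2.982e+02] q6 [0.11, 0.12, 1.65, -0.0, 1.33, 0.02] F [ 1.2  0.5 -0.5] open 85.7
tool y ang 5.28 tilt [ 0.046  0.004 -0.999]
[0.0145, -0.0942, 0.0443, 0.0003]
[0.0145, -0.0942, 0.0444, 0.0003]
[0.0145, -0.0942, 0.0444, 0.0003]
```

View pics/s6.png

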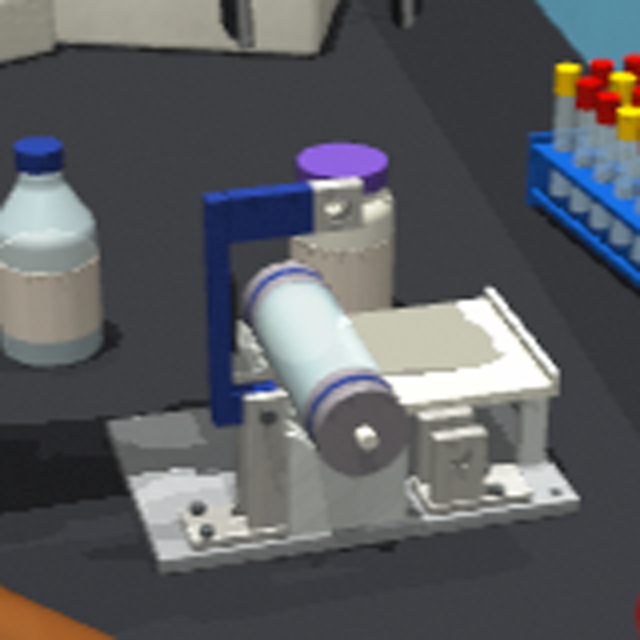

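View pics/w6.png

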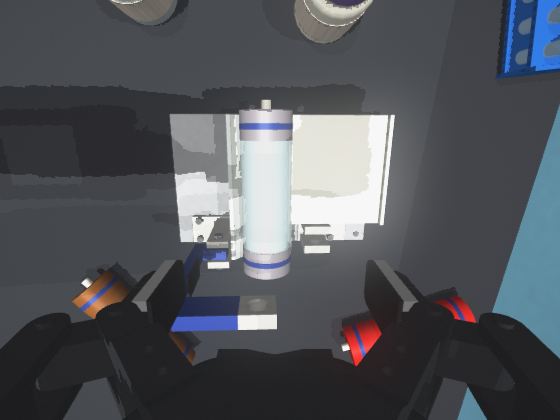

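```bash
python3 - <<'E'
from h import *
for n in ["w6","t6","s6"]:
    c=np.load(n+".npz");L=(cloud(c)-O)@R
    x,y,z=L[...,0],L[...,1],L[...,2]
    m=(abs(z-64)<3.5)&(x>-84)&(x<-42)&(y<-32)&(y>-95)
    p=L[m];print(n,"fork top",len(p),p.min(0).round(1) if len(p) else '',p.max(0).round(1) if len(p) else '',p.mean(0).round(1) if len(p) else '')
    m=(x>-76)&(x<-48)&(y>0)&(y<120)&(z>130)&(z<260);p=L[m]
    if len(p):
        print("arm",len(p),np.percentile(p,[2,50,98],axis=0).round(1).tolist())
    m=(abs(y)<25)&(z>95)&(z<114)&(abs(x)<125);p=L[m]
    if len(p)>30:
        a=least_squares(lambda a:np.hypot(p[:,1]-a[0],p[:,2]-a[1])-28,[0,81],loss='soft_l1').x
        print("col axis",a, "x",np.percentile(p[:,0],[0.5,99.5]).round(1))
# hole pixel in side
c=np.load("s6.npz");im=c["pixels"][190:240,270:320]
cv2.imwrite("pics/hole.png",cv2.resize(im[:,:,::-1],None,fx=12,fy=12,interpolation=cv2.INTER_CUBIC))
for y in (-67,-57,-47): print(y,proj(c,c2w([-80,y,50])))
E
```

```text
w6 fork top 435 [-80.6 -77.9  60.7] [-45.  -45.9  66.6] [-62.4 -61.7  64.2]
arm 3634 [[-69.0, 1.7, 140.0], [-57.8, 39.5, 220.2], [-54.6, 76.4, 226.3]]
col axis [ 1.10936611 81.38543282] x [-90.5  88. ]
t6 fork top 120 [-80.2 -78.9  60.6] [-45.2 -47.1  67.5] [-61.9 -63.5  63.7]
arm 334 [[-68.7, 2.0, 171.2], [-63.5, 43.4, 224.8], [-56.8, 81.2, 227.6]]
col axis [-1.25274160e-02  8.11649887e+01] x [-90.8  -7. ]
s6 fork top 105 [-83.9 -90.6  60.5] [-42.2 -44.6  67. ] [-63.  -63.1  63.9]
arm 692 [[-73.1, 2.3, 136.4], [-68.1, 62.4, 207.7], [-58.3, 83.2, 226.6]]
col axis [ 0.2159008  81.60729437] x [-94.1  88.9]
-67 [296.61561834 213.8897593 ]
-57 [292.61361322 214.44894873]
-47 [288.59465598 215.01050683]
```

View pics/hole.png

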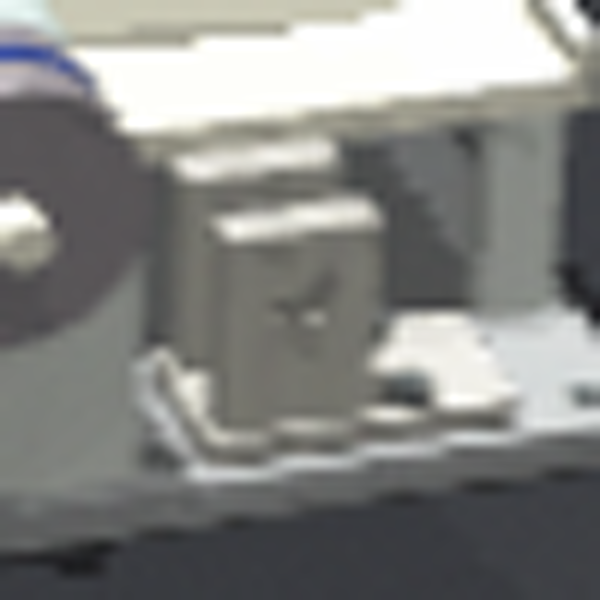

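Emit:
{"method": "move_arm", "body": {"commands": [[0, -0.09, 0.045, 0], [0, -0.09, 0.045, 0], [0, -0.09, 0.045, 0], [0.09, 0.005, 0, 0], [0.055, 0, 0, 0], [0, 0, 0, 0]], "fingers": -1}}

```text
time_s: 7.0
ee_pos: [449.7, 55.2, 197.4]
tool_rot: [[0.008, 0.996, 0.092], [0.002, 0.092, -0.996], [-1.0, 0.008, -0.001]]
ft_force: [0.3, -0.5, 0.3]
opening: -0.2
```

```bash
python3 st.py -62.5 100 222; python3 look.py side s7 150 60 310 220 4
```

```text
t 7.0 pos [449.7  55.2 197.4] cradle [-64.4 146.4 197.4] q6 [-0.03, -0.1, 2.07, 0.0, 1.17, -0.13] F [ 0.3 -0.5  0.3] open -0.2
tool y ang 5.27 tilt [ 0.008  0.002 -1.   ]
[-0.0484, 0.0933, -0.0038, 0.0006]
```

View pics/s7.png

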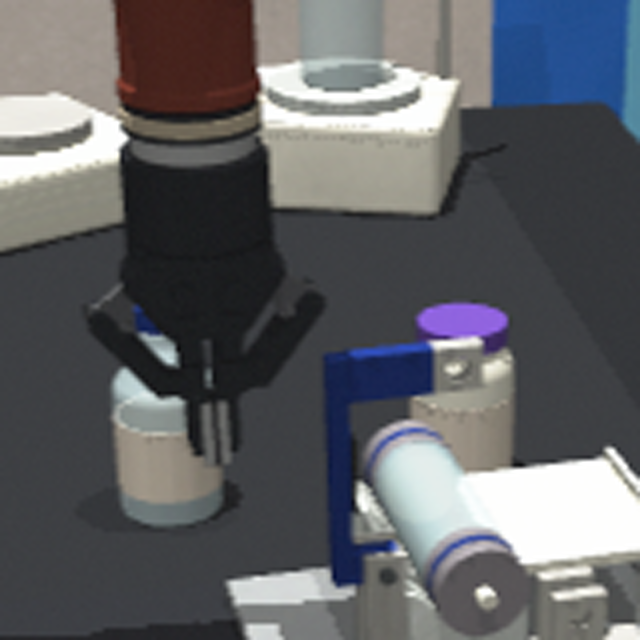

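Emit:
{"method": "move_arm", "body": {"commands": [[-0.05, 0.05, -0.003, 0], [0, 0.05, 0, 0], [0, 0.05, 0, 0], [0, 0.05, 0, 0]]}}

```text
time_s: 7.55
ee_pos: [550.4, 66.6, 225.8]
tool_rot: [[0.004, 0.996, 0.093], [0.002, 0.093, -0.996], [-1.0, 0.004, -0.001]]
ft_force: [-1.1, -0.4, -0.4]
opening: 0.2
```

```bash
python3 st.py -62.5 16 209; python3 look.py side s8 180 60 340 220 4
```

```text
t 7.55 pos [550.4  66.6 225.8] cradle [-62.1  45.2 225.8] q6 [-0.01, 0.09, 1.81, 0.0, 1.23, -0.1] F [-1.1 -0.4 -0.4] open 0.2
tool y ang 5.34 tilt [ 0.004  0.002 -1.   ]
[0.0338, 0.0582, 0.0009, 0.0014]
```

View pics/s8.png

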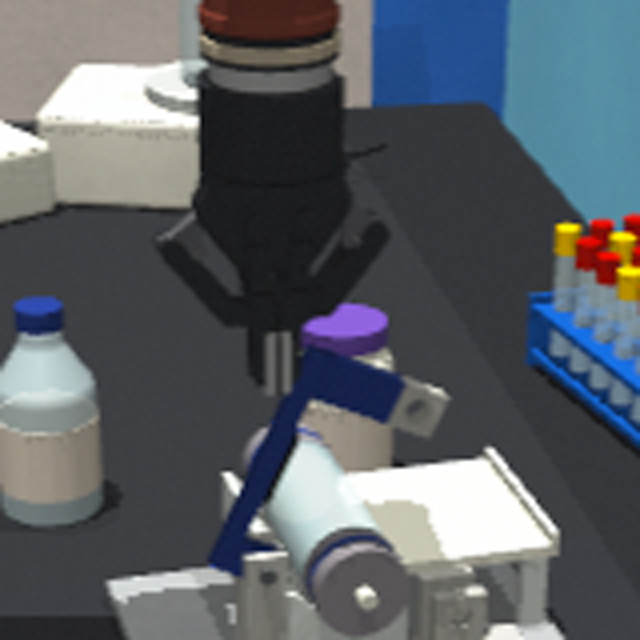

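Emit:
{"method": "move_arm", "body": {"commands": [[0.016, 0.03, 0, 0], [0.018, 0.028, 0, 0], [0.017, 0.024, 0, 0], [0.02, 0.02, 0, 0], [0.022, 0.016, 0, 0], [0, 0, 0, 0]]}}

```text
time_s: 8.35
ee_pos: [617.2, 72.9, 181.9]
tool_rot: [[0.013, 0.995, 0.094], [0.002, 0.094, -0.996], [-1.0, 0.013, -0.0]]
ft_force: [-0.5, 0.3, 0.5]
opening: 0.0
```

```bash
python3 st.py -62.5 -30 150; python3 look.py side s9 180 60 340 220 4
```

```text
t 8.35 pos [617.2  72.9 181.9] cradle [-62.  -22.  181.9] q6 [0.0, 0.27, 1.69, 0.0, 1.16, -0.09] F [-0.5  0.3  0.5] open 0.0
tool y ang 5.39 tilt [ 0.013  0.002 -1.   ]
[0.064, 0.0153, 0.0011, 0.002]
```

View pics/s9.png

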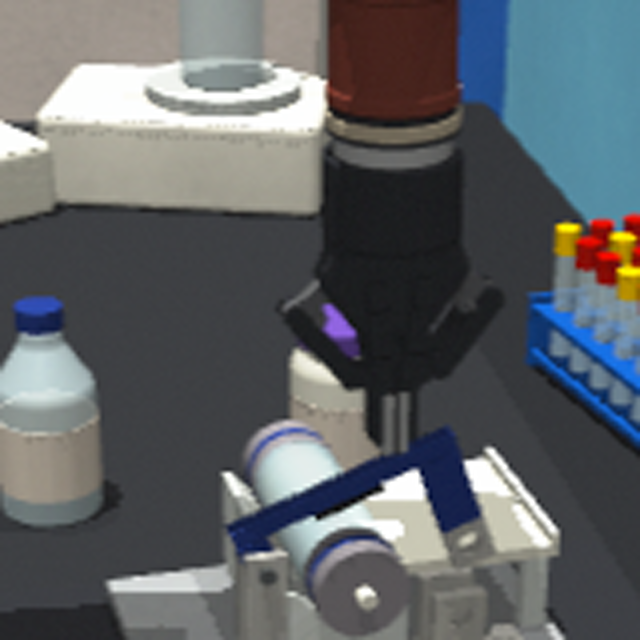

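Emit:
{"method": "move_arm", "body": {"commands": [[0.018, 0.004, 0, 0], [0.018, 0.004, 0, 0], [0.016, 0.002, 0, 0], [0.01, 0, 0, 0], [0.006, 0, 0, 0]]}}

```text
time_s: 9.02
ee_pos: [623.5, 73.5, 148.3]
tool_rot: [[0.016, 0.995, 0.094], [0.002, 0.094, -0.996], [-1.0, 0.016, -0.0]]
ft_force: [-4.4, 0.2, 13.6]
opening: 0.3
```

```bash
python3 st.py -62.5 -30 150; python3 look.py side s10 180 60 340 220 4
```

```text
t 9.03 pos [623.5  73.5 148.3] cradle [-61.9 -28.3 148.3] q6 [0.0, 0.32, 1.7, 0.0, 1.11, -0.09] F [-4.4  0.2 13.6] open 0.3
tool y ang 5.39 tilt [ 0.016  0.002 -1.   ]
[-0.0034, 0.0034, 0.0012, 0.002]
```

View pics/s10.png

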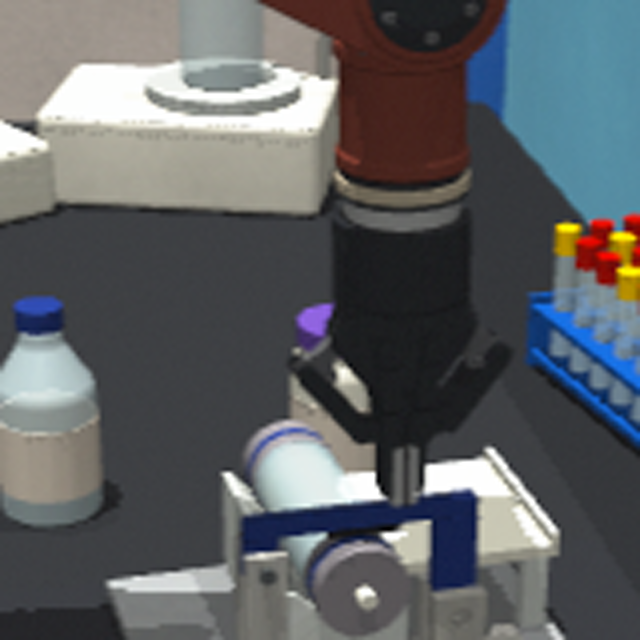

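Emit:
{"method": "move_arm", "body": {"commands": [[0.012, 0, 0, 0], [0.008, 0, 0, 0], [-0.03, 0, 0, 0], [-0.12, 0, 0, 0], [-0.12, 0, 0, 0], [0, 0, 0, 0]]}}

```text
time_s: 9.82
ee_pos: [621.7, 73.4, 288.0]
tool_rot: [[0.013, 0.995, 0.095], [0.001, 0.095, -0.996], [-1.0, 0.013, 0.0]]
ft_force: [0.2, 0.4, -0.7]
opening: 0.1
```

```bash
python3 st.py -62.5 -30 300; python3 look.py side s11 180 60 340 220 4; python3 look.py wrist w11; python3 look.py top t11
```

```text
t 9.82 pos [621.7  73.4 288. ] cradle [-61.8 -26.5 288. ] q6 [0.01, 0.19, 1.59, 0.0, 1.35, -0.09] F [ 0.2  0.4 -0.7] open 0.1
tool y ang 5.44 tilt [ 0.013  0.001 -1.   ]
[-0.0239, 0.0073, 0.0014, 0.0025]
```

View pics/w11.png

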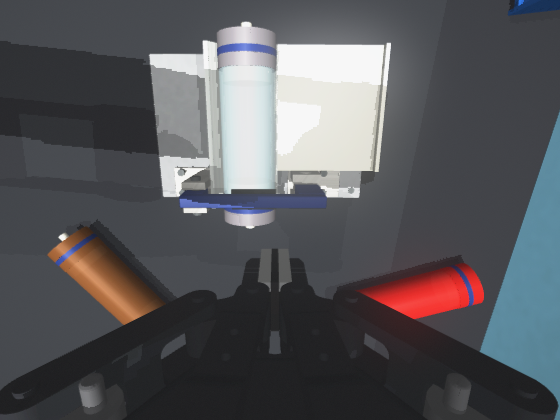

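```bash
python3 - <<'E'
from h import *
for n in ["w11","t11","s11"]:
    c=np.load(n+".npz");L=(cloud(c)-O)@R
    x,y,z=L[...,0],L[...,1],L[...,2]
    for nm,b in [("fork",(-84,-42,-95,-32,60,67)),("bar",(-72,-52,-80,80,115,132))]:
        m=(x>b[0])&(x<b[1])&(y>b[2])&(y<b[3])&(z>b[4])&(z<b[5]);p=L[m]
        if len(p)>5:
            print(n,nm,len(p),np.percentile(p,[1,50,99],axis=0).round(1).tolist())
            if nm=="bar": A=np.c_[p[:,1],np.ones(len(p))];print(np.linalg.lstsq(A,p[:,2],rcond=None)[0])
E
```

```text
w11 fork 309 [[-57.4, -77.4, 60.7], [-51.1, -61.7, 64.1], [-45.6, -46.0, 65.9]]
w11 bar 2003 [[-68.2, -73.5, 115.3], [-61.9, -4.0, 123.5], [-56.9, 62.9, 125.3]]
[6.31839232e-04 1.22956906e+02]
t11 bar 136 [[-68.6, -7.2, 117.3], [-64.9, 39.4, 123.2], [-56.8, 63.1, 127.0]]
[4.08207395e-03 1.22853205e+02]
s11 fork 76 [[-82.2, -82.0, 60.3], [-74.9, -58.8, 64.1], [-43.1, -46.7, 66.9]]
s11 bar 320 [[-71.6, -73.6, 115.2], [-67.2, -3.5, 122.1], [-56.3, 63.4, 125.8]]
[-9.53201412e-04  1.21340706e+02]
```

```bash
cat > go.py <<'E'
from st import *
# world target
tg=[float(a) for a in sys.argv[1:4]];a=float(sys.argv[4]);stp=float(sys.argv[5]) if len(sys.argv)>5 else 60
show();y=rot[:,1];cur=np.degrees(np.arctan2(y[1],y[0]))
for r in plan(rot,pos,tg,-(a-cur),stp): print([float(v) for v in r])
E
python3 go.py 440 -346 200 -14.5
```

```text
t 9.97 pos [617.6  73.4 279.4] cradle [-61.5 -22.4 279.4] q6 [0.01, 0.19, 1.6, 0.0, 1.35, -0.09] F [-0.7 -0.9  0. ] open -0.3
tool y ang 5.43 tilt [-0.002  0.001 -1.   ]
[0.0199, -0.0541, 0.1002, 0.0277]
[0.0199, -0.0497, 0.1024, 0.0277]
[0.0199, -0.0452, 0.1045, 0.0277]
[0.0199, -0.0406, 0.1064, 0.0277]
[0.0199, -0.0359, 0.108, 0.0277]
[0.0199, -0.0312, 0.1095, 0.0277]
[0.0199, -0.0264, 0.1108, 0.0277]
[0.0199, -0.0216, 0.1118, 0.0277]
```

Emit:
{"method": "move_arm", "body": {"commands": [[0.01, -0.054, 0.1, 0.028], [0.01, -0.05, 0.102, 0.028], [0.015, -0.045, 0.104, 0.028], [0.015, -0.041, 0.106, 0.028], [0.02, -0.036, 0.108, 0.028], [0.02, -0.031, 0.109, 0.028], [0.02, -0.026, 0.11, 0.028], [0.02, -0.022, 0.112, 0.028], [0, 0, 0, 0]], "fingers": 0.3}}

```text
time_s: 11.1
ee_pos: [420.4, -348.6, 188.8]
tool_rot: [[-0.035, 0.964, -0.262], [0.02, -0.262, -0.965], [-0.999, -0.039, -0.01]]
ft_force: [0.4, 0.2, 0.5]
opening: 55.5
```

```bash
python3 go.py 440 -346 120 -14.5; python3 look.py wrist w12
```

```text
t 11.1 pos [ 420.4 -348.6  188.8] cradle [-463.9  212.3  188.8] q6 [-0.81, 0.14, 1.83, -0.01, 1.2, -0.54] F [0.4 0.2 0.5] open 55.5
tool y ang -15.2 tilt [-0.035  0.02  -0.999]
[0.0681, 0.0209, -0.007, -0.0039]
[0.0681, 0.021, -0.0069, -0.0039]
```

View pics/w12.png

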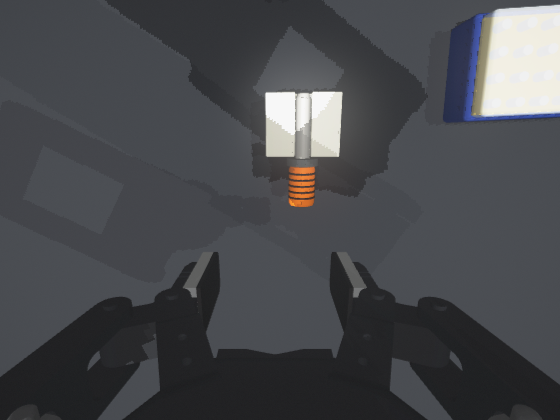

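```bash
cat > pin.py <<'E'
from h import *
def pin(c,zax):
    hsv=cv2.cvtColor(c["pixels"],cv2.COLOR_RGB2HSV)
    o=cv2.inRange(hsv,(4,120,90),(22,255,255));o=cv2.morphologyEx(o,cv2.MORPH_CLOSE,np.ones((7,7),np.uint8))
    n,l,s,ct=cv2.connectedComponentsWithStats(o);i=1+np.argmax(s[1:,4]);return s[i],(l==i)
if __name__=="__main__":
    import sys
    c=np.load(sys.argv[1]+".npz");z=float(sys.argv[2])
    st,m=pin(c,z);print(st)
    x,y,w,h=st[:4]
    w3=cloud(c);L=w3[m];L=L[np.isfinite(L[:,0])];print("cloud med",np.median(L,0).round(1),"ztop",np.percentile(L[:,2],95))
    # per row mid points
    P=[]
    for r in range(y+2,y+h-1,2):
        cc=np.where(m[r])[0]; P.append(ray(c,(cc[0]+cc[-1])/2,r,z+0.0))
    P=np.array(P);d=P[0]-P[-1];print("ends",P[0].round(1),P[-1].round(1),"len",np.linalg.norm(d),"ang",np.degrees(np.arctan2(d[1],d[0])),"mid",P.mean(0).round(1))
    q=L[L[:,2]>z+5];pc=q-q.mean(0);v=np.linalg.svd(pc[:,:2],full_matrices=False)[2][0];print("svd ang",np.degrees(np.arctan2(v[1],v[0])),"mean",q.mean(0).round(1))
    t=np.array([.25,.968]);s=(L[:,:2]@t);print("extent",s.min(),s.max())
E
python3 pin.py w12 52
python3 - <<'E'
from h import *
c=np.load("w12.npz");w=cloud(c);
m=(abs(w[...,2]-55)<2)&(w[...,1]<-240)&(w[...,1]>-330)&(w[...,0]>410)&(w[...,0]<500)
p=w[m];print(cv2.minAreaRect(p[:,:2].astype(np.float32)),p.mean(0))
m=(abs(w[...,2]-58)<2.2)&(w[...,1]<-240)&(w[...,1]>-330)&(w[...,0]>410)&(w[...,0]<500)
E
```

```text
[ 289  167   26   40 1005]
cloud med [ 442.6 -332.1   61.4] ztop 63.51040596919237
ends [ 446.3 -319.9   52. ] [ 438.4 -349.9   52. ] len 31.076487334565854 ang 75.30619290235222 mid [ 442.4 -334.7   52. ]
svd ang -105.8737881087045 mean [ 442.7 -332.3   61.2]
extent -228.03301274101483 -195.1719636129069
((452.5815124511719, -296.9947814941406), (73.48831939697266, 60.13166809082031), 74.97677612304688) [ 455.65138952 -285.62732205   55.24347301]
```

```bash
python3 go.py 440 -344.8 105 -14.8 30
```

```text
t 11.15 pos [ 421.1 -346.9  188.8] cradle [-462.2  211.5  188.8] q6 [-0.81, 0.14, 1.83, -0.01, 1.2, -0.54] F [ 0.2 -0.1 -0.4] open 55.3
tool y ang -15.09 tilt [-0.035  0.021 -0.999]
[0.0554, 0.014, -0.004, -0.0011]
[0.0554, 0.014, -0.004, -0.0011]
[0.0554, 0.014, -0.004, -0.0011]
```

Emit:
{"method": "move_arm", "body": {"commands": [[0.05, 0.014, -0.004, -0.001], [0.05, 0.014, -0.004, -0.001], [0.05, 0.014, -0.004, -0.001], [0, 0, 0, 0], [0, 0, 0, 0]]}}

```text
time_s: 11.78
ee_pos: [441.0, -336.7, 107.4]
tool_rot: [[-0.04, 0.968, -0.25], [0.029, -0.249, -0.968], [-0.999, -0.046, -0.018]]
ft_force: [-0.2, -0.4, 0.3]
opening: 55.5
```

```bash
python3 go.py 440 -344.8 66 -14.8 30;python3 look.py wrist w13; python3 pin.py w13 52
```

```text
t 11.78 pos [ 441.  -336.7  107.4] cradle [-453.8  190.7  107.4] q6 [-0.77, 0.27, 1.85, -0.01, 1.07, -0.52] F [-0.2 -0.4  0.3] open 55.5
tool y ang -14.41 tilt [-0.04   0.029 -0.999]
[0.0411, 0.003, 0.0089, 0.0022]
[0.0411, 0.003, 0.0089, 0.0022]
[ 262  214   37   56 1868]
cloud med [ 443.1 -332.2   61.5] ztop 63.44586775483552
ends [ 446.3 -320.2   52. ] [ 437.8 -352.8   52. ] len 33.741997226367815 ang 75.31001381753347 mid [ 441.9 -336.2   52. ]
svd ang -105.03906004149341 mean [ 443.1 -332.4   61.3]
extent -257.1673690575741 -194.4038752405167
```

View pics/w13.png

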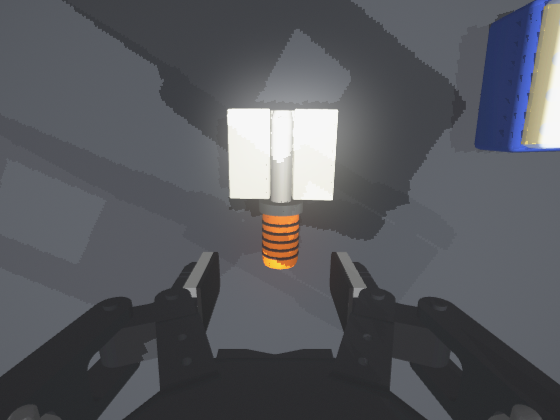

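Emit:
{"method": "move_arm", "body": {"commands": [[0.035, 0.004, 0.009, -0.002], [0.03, 0.003, 0.006, 0], [0.012, 0, 0, 0], [0, 0, 0, 0]]}}

```text
time_s: 12.32
ee_pos: [441.3, -344.9, 67.6]
tool_rot: [[-0.038, 0.968, -0.247], [0.027, -0.246, -0.969], [-0.999, -0.044, -0.017]]
ft_force: [0.4, 0.2, -0.2]
opening: 55.8
```

```bash
python3 go.py 440 -344.8 66 -14.8 30;python3 look.py side s13 180 290 280 370 6;python3 look.py wrist w14
```

```text
t 12.32 pos [ 441.3 -344.9   67.6] cradle [-462.1  191.1   67.6] q6 [-0.78, 0.34, 1.85, -0.01, 0.99, -0.53] F [ 0.4  0.2 -0.2] open 55.8
tool y ang -14.25 tilt [-0.038  0.027 -0.999]
[0.0033, -0.0025, 0.0005, 0.0061]
```

View pics/s13.png

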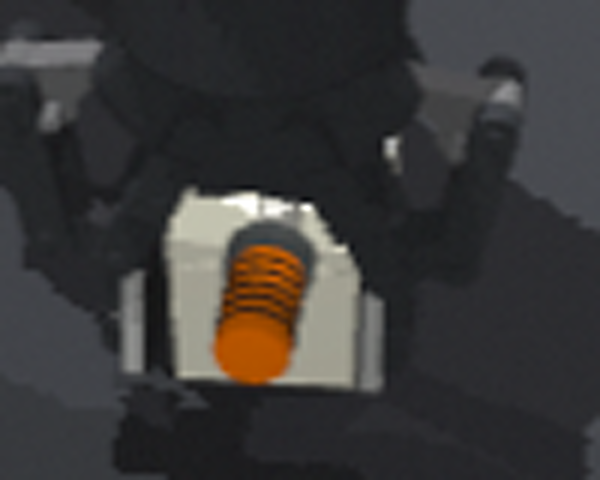

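View pics/w14.png

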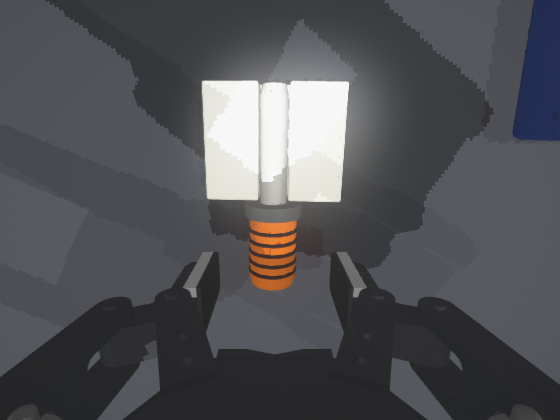

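Emit:
{"method": "move_arm", "body": {"commands": [[0, 0, 0, 0.006], [0, 0, 0, 0], [0, 0, 0, 0], [0, 0, 0, 0]], "fingers": -1, "newtons": 60}}

```text
time_s: 12.92
ee_pos: [441.8, -345.6, 69.6]
tool_rot: [[-0.037, 0.966, -0.256], [0.025, -0.255, -0.967], [-0.999, -0.042, -0.015]]
ft_force: [-0.0, 1.1, 0.1]
opening: 19.6
```

```bash
python3 go.py 440 -344.8 120 -14.8 15;python3 look.py wrist w15
```

```text
t 12.93 pos [ 441.8 -345.6   69.6] cradle [-462.8  190.7   69.6] q6 [-0.78, 0.34, 1.85, -0.01, 0.99, -0.52] F [-0.   1.1  0.1] open 19.6
tool y ang -14.8 tilt [-0.037  0.025 -0.999]
[-0.0251, -0.002, -0.0006, -0.0]
[-0.0251, -0.002, -0.0006, -0.0]
[-0.0251, -0.002, -0.0006, -0.0]
[-0.0251, -0.002, -0.0006, -0.0]
```

View pics/w15.png

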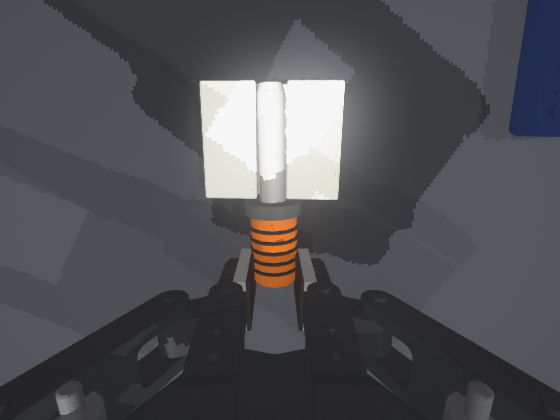

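```bash
python3 look.py side s15 180 280 280 370 6
```

```text
(no output)
```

View pics/s15.png

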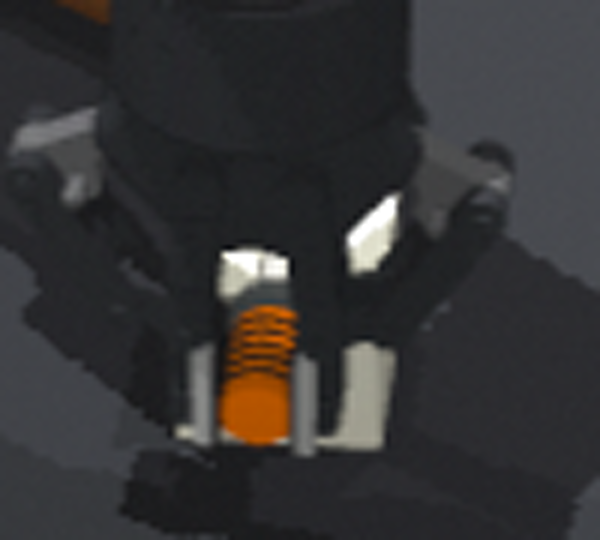

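Emit:
{"method": "move_arm", "body": {"commands": [[-0.016, 0, 0, 0], [-0.024, 0, 0, 0], [-0.03, 0, 0, 0], [-0.03, 0, 0, 0], [-0.03, 0, 0, 0], [-0.02, 0, 0, 0], [0, 0, 0, 0]]}}

```text
time_s: 13.9
ee_pos: [446.1, -348.6, 151.8]
tool_rot: [[-0.033, 0.966, -0.256], [0.022, -0.255, -0.967], [-0.999, -0.038, -0.013]]
ft_force: [0.2, 1.7, -0.4]
opening: 19.2
```

```bash
python3 go.py 668.7 -51 140 5.21 32;python3 look.py side s16 180 230 300 370 5; python3 look.py wrist w16
```

```text
t 13.9 pos [ 446.1 -348.6  151.8] cradle [-466.1  186.7  151.8] q6 [-0.78, 0.23, 1.81, -0.01, 1.14, -0.52] F [ 0.2  1.7 -0.4] open 19.2
tool y ang -14.81 tilt [-0.033  0.022 -0.999]
[0.0018, 0.0233, -0.0574, -0.0185]
[0.0018, 0.0249, -0.0567, -0.0185]
[0.0018, 0.0266, -0.056, -0.0185]
[0.0018, 0.0282, -0.0552, -0.0185]
[0.0018, 0.0298, -0.0543, -0.0185]
[0.0018, 0.0313, -0.0534, -0.0185]
[0.0018, 0.0329, -0.0525, -0.0185]
[0.0018, 0.0344, -0.0515, -0.0185]
[0.0018, 0.0359, -0.0505, -0.0185]
[0.0018, 0.0373, -0.0494, -0.0185]
[0.0018, 0.0388, -0.0483, -0.0185]
[0.0018, 0.0401, -0.0472, -0.0185]
```

View pics/s16.png

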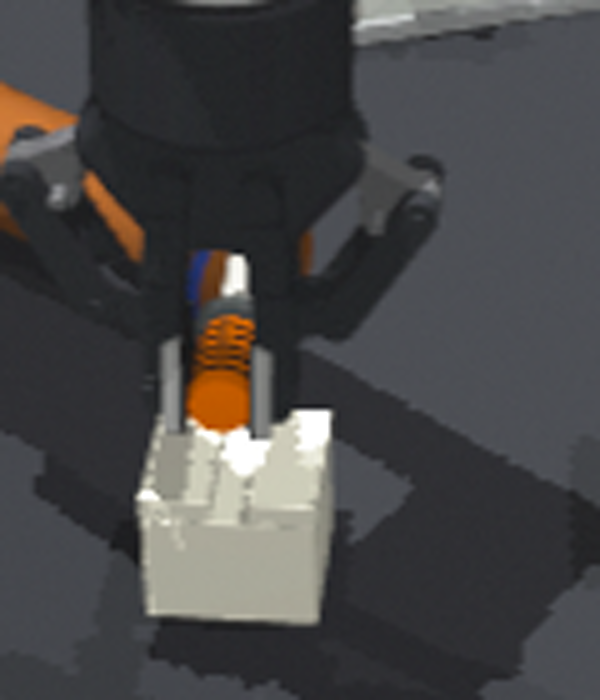

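View pics/w16.png

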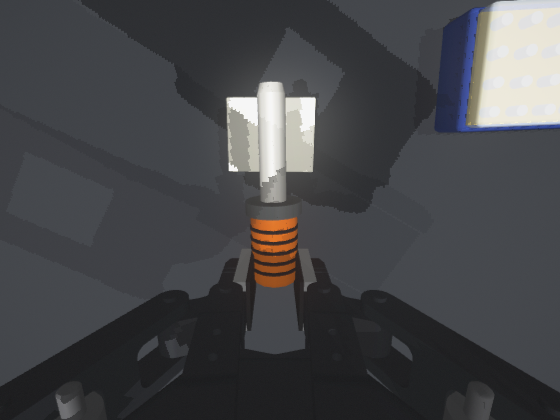

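```bash
cat > shank.py <<'E'
from h import *
import sys
def shank(c,rot,pos,cradle=False):
    """fit cylinder r=6 to shank in tool frame"""
    w=cloud(c);T=(w-pos)@rot
    hsv=cv2.cvtColor(c["pixels"],cv2.COLOR_RGB2HSV)
    # tool: x ahead(down), -z is nose direction
    m=(abs(T[...,1])<12)&(T[...,2]<-38)&(T[...,2]>-100)&(T[...,0]>2)&(T[...,0]<28)
    P=T[m]
    # axis: y=a+b*s, x=c+d*s, s=-z
    def f(q):
        s=-P[:,2]-65;return np.hypot(P[:,1]-q[0]-q[1]*s,P[:,0]-q[2]-q[3]*s)-6
    r=least_squares(f,[0,0,18,0],loss='soft_l1',f_scale=0.7)
    return P,r.x,np.std(r.fun)
if __name__=="__main__":
    from rig import robot
    s=robot.observe();rot=np.array(s["tool_rot"]);pos=np.array(s["ee_pos"])
    c=np.load(sys.argv[1]+".npz")
    P,q,e=shank(c,rot,pos);print(len(P),"y0,slope y,x0,slope x",q.round(3),"std",e,"s range",np.percentile(-P[:,2],[0.5,50,99.5]))
    # axis at nose and handle in world/cradle
    for s_ in (12,35,50,85):
        t=np.array([q[2]+q[3]*(s_-65),q[0]+q[1]*(s_-65),-s_]);print(s_,w2c(pos+rot@t).round(1))
    d=rot@np.array([q[3],q[1],-1]);d/=np.linalg.norm(d);dc=d@R;print("axis in cradle",dc.round(3))
E
python3 shank.py w16
```

```text
3069 y0,slope y,x0,slope x [-0.744 -0.02  18.201  0.025] std 0.5494531373191277 s range [38.22460115 63.15317143 84.84254907]
12 [-453.8  183.5  133.7]
35 [-432.   176.1  133.4]
50 [-417.8  171.2  133.3]
85 [-384.7  159.9  132.9]
axis in cradle [ 0.946 -0.323 -0.01 ]
```

Emit:
{"method": "move_arm", "body": {"commands": [[0, 0.023, -0.057, -0.018], [0, 0.025, -0.056, -0.018], [0, 0.026, -0.056, -0.018], [0, 0.028, -0.055, -0.018], [0, 0.03, -0.054, -0.018], [0, 0.031, -0.053, -0.018], [0, 0.033, -0.052, -0.018], [0, 0.034, -0.051, -0.018], [0, 0.036, -0.05, -0.018], [0, 0.02, -0.025, -0.018], [0, 0, 0, 0]]}}

```text
time_s: 15.38
ee_pos: [619.6, -104.5, 136.8]
tool_rot: [[-0.055, 0.998, 0.031], [0.033, 0.032, -0.999], [-0.998, -0.054, -0.034]]
ft_force: [0.3, 0.0, -0.5]
opening: 19.6
```

```bash
python3 st.py -190 -62 120 5.21 32;python3 look.py wrist w17;python3 shank.py w17
```

```text
t 15.38 pos [ 619.6 -104.5  136.8] cradle [-238.8   -8.2  136.8] q6 [-0.29, 0.38, 1.65, 0.02, 1.18, -0.32] F [ 0.3  0.  -0.5] open 19.6
tool y ang 1.86 tilt [-0.055  0.033 -0.998]
[0.0105, 0.0344, -0.0343, -0.0124]
[0.0105, 0.0351, -0.0336, -0.0124]
[0.0105, 0.0357, -0.0329, -0.0124]
3113 y0,slope y,x0,slope x [-1.067 -0.021 18.833  0.024] std 0.5454430939588814 s range [38.35565931 63.31417685 85.57247489]
12 [-226.7   -7.6  119.5]
35 [-203.7   -8.5  119.8]
50 [-188.7   -9.   120. ]
85 [-153.7  -10.4  120.4]
axis in cradle [ 0.999 -0.038  0.012]
```

View pics/w17.png

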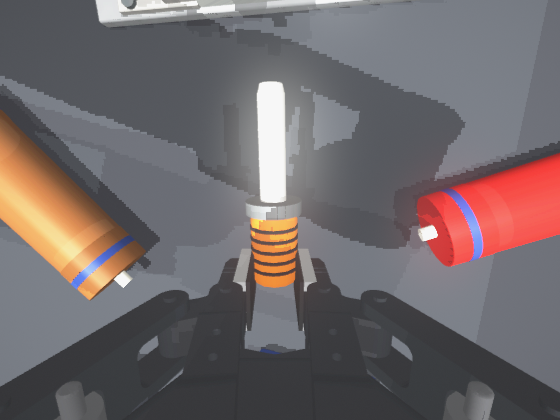

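```bash
python3 st.py -206 -62.8 90 4.05 22
```

```text
t 15.43 pos [ 619.1 -105.   136.7] cradle [-239.3   -7.7  136.7] q6 [-0.29, 0.38, 1.65, 0.02, 1.18, -0.32] F [-0.4 -0.2 -0.7] open 19.5
tool y ang 1.81 tilt [-0.056  0.033 -0.998]
[0.0225, 0.0277, -0.0175, -0.0062]
[0.0225, 0.0279, -0.0172, -0.0062]
[0.0225, 0.0281, -0.017, -0.0062]
[0.0225, 0.0283, -0.0167, -0.0062]
```

Emit:
{"method": "move_arm", "body": {"commands": [[0.022, 0.028, -0.017, -0.006], [0.022, 0.028, -0.017, -0.006], [0.022, 0.028, -0.017, -0.006], [0.018, 0.028, -0.017, -0.006], [0, 0, 0, 0], [0, 0, 0, 0]]}}

```text
time_s: 16.18
ee_pos: [673.0, -67.3, 87.7]
tool_rot: [[-0.059, 0.996, 0.066], [0.033, 0.068, -0.997], [-0.998, -0.057, -0.037]]
ft_force: [-0.3, 0.6, 0.1]
opening: 19.7
```

```bash
python3 st.py -206 -62.8 67.3 4.05 22;python3 look.py wrist w18;python3 shank.py w18; python3 look.py side s18 240 140 360 260 5
```

```text
t 16.18 pos [673.  -67.3  87.7] cradle [-206.6  -64.8   87.7] q6 [-0.21, 0.53, 1.54, 0.02, 1.14, -0.29] F [-0.3  0.6  0.1] open 19.7
tool y ang 3.9 tilt [-0.059  0.033 -0.998]
[0.0409, -0.0018, 0.0004, -0.0016]
3082 y0,slope y,x0,slope x [-1.454 -0.022 19.049  0.026] std 0.5434849142009507 s range [38.28224924 63.13660545 85.09441032]
12 [-193.9  -63.7   70.5]
35 [-170.9  -63.8   70.8]
50 [-155.9  -63.8   71. ]
85 [-120.9  -63.8   71.4]
axis in cradle [ 1.    -0.002  0.012]
```

View pics/w18.png

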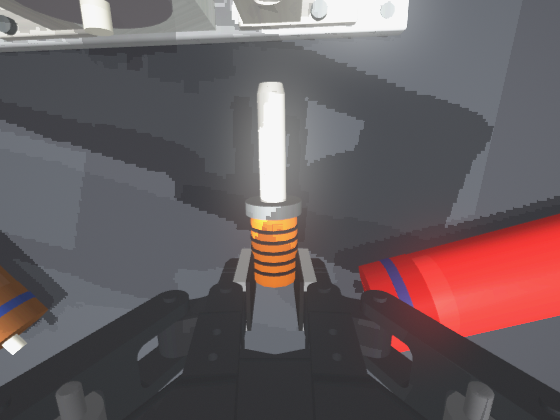

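View pics/s18.png

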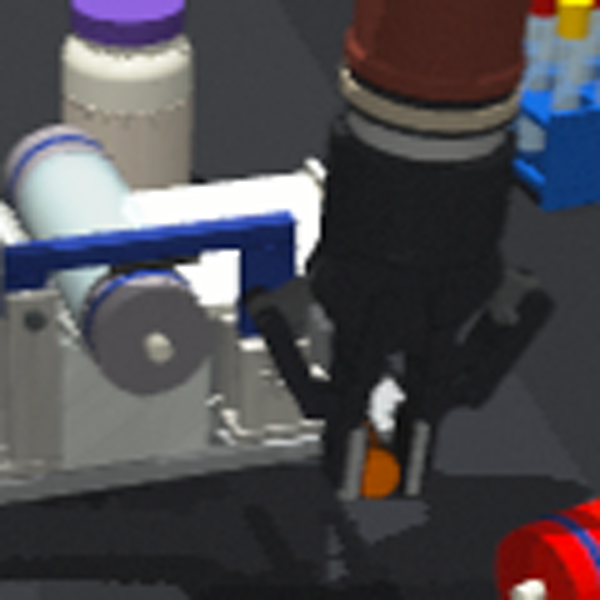

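Emit:
{"method": "move_arm", "body": {"commands": [[0.02, -0.002, -0.008, 0], [0.02, -0.002, -0.008, 0], [0, 0, 0, 0], [0, 0, 0, 0]]}}

```text
time_s: 16.77
ee_pos: [668.3, -59.0, 67.8]
tool_rot: [[-0.058, 0.996, 0.065], [0.033, 0.067, -0.997], [-0.998, -0.056, -0.036]]
ft_force: [-0.3, -0.2, -0.7]
opening: 19.5
```

```bash
python3 st.py -180 -62.8 67.3 4.05 22;python3 look.py wrist w19;python3 shank.py w19; python3 - <<'E'
from h import *
c=np.load("w19.npz");L=(cloud(c)-O)@R;x,y,z=L[...,0],L[...,1],L[...,2]
m=(x>-84)&(x<-40)&(y<-32)&(y>-95)&(z>61)&(z<67);p=L[m];print(len(p))
if len(p): print(np.percentile(p,[1,50,99],axis=0).round(1).tolist())
im=c["pixels"][0:140,180:380,::-1];cv2.imwrite("pics/w19c.png",cv2.resize(im,None,fx=4,fy=4,interpolation=cv2.INTER_CUBIC))
E
```

```text
t 16.77 pos [668.3 -59.   67.8] cradle [-197.9  -60.9   67.8] q6 [-0.2, 0.54, 1.56, 0.02, 1.1, -0.28] F [-0.3 -0.2 -0.7] open 19.5
tool y ang 3.82 tilt [-0.058  0.033 -0.998]
[0.0022, 0.0029, -0.0359, -0.0025]
3072 y0,slope y,x0,slope x [-1.421 -0.02  18.885  0.026] std 0.5354083766793191 s range [38.40729721 63.10616426 85.07790012]
12 [-185.1  -59.8   50.7]
35 [-162.1  -59.9   50.9]
50 [-147.1  -59.9   51.1]
85 [-112.1  -60.1   51.6]
axis in cradle [ 1.    -0.004  0.012]
0
```

View pics/w19c.png

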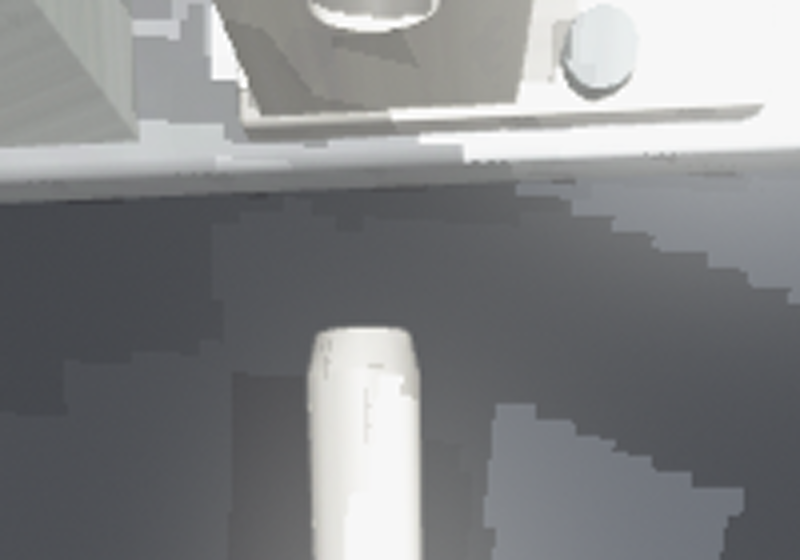

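```bash
python3 - <<'E'
from h import *
c=np.load("w19.npz");K=c["camera_matrix"];T=c["cam_to_world"]
def onx(u,v,X):
    d=T[:3,:3]@np.array([(u-K[0,2])/K[0,0],(v-K[1,2])/K[1,1],1]);o=T[:3,3]
    dc=d@R;oc=w2c(o);return oc+dc*(X-oc[0])/dc[0]
for u,v in [(180+373/4,31/4),(180+308/4,0),(180+438/4,0),(180+255/4,112/4),(180+522/4,104/4),(180+222/4,0),(180+530/4,0)]: print((u,v),onx(u,v,-80).round(1))
# ear front face points
L=(cloud(c)-O)@R;x,y,z=L[...,0],L[...,1],L[...,2]
m=(abs(x+80)<4)&(y<-35)&(y>-95)&(z>20)&(z<60);p=L[m];print(len(p),np.percentile(p,[1,50,99],axis=0).round(1).tolist())
E
```

```text
(273.25, 7.75) [-80.  -61.6  41.2]
(257.0, 0) [-80.  -55.5  49.4]
(289.5, 0) [-80.  -68.6  47.9]
(243.75, 28.0) [-80.  -45.3  18.6]
(310.5, 26.0) [-80.  -78.9  16.9]
(235.5, 0) [-80.  -46.9  50.5]
(312.5, 0) [-80.  -77.9  46.8]
2232 [[-81.2, -91.3, 20.1], [-80.6, -63.4, 35.7], [-76.4, -46.4, 51.2]]
```

```bash
python3 - <<'E'
from h import *
for n in ["w19","w18"]:
    c=np.load(n+".npz")
    L=(cloud(c)-O)@R;x,y,z=L[...,0],L[...,1],L[...,2]
    m=(abs(x+80)<4)&(y<-48)&(y>-76)&(z>22)&(z<48);p=L[m];print(len(p))
    if len(p)>100:
        A=np.c_[p[:,1:],np.ones(len(p))]
        for k in range(4):
            s=np.linalg.lstsq(A,p[:,0],rcond=None)[0];g=abs(A@s-p[:,0])<1.2;A,p=A[g],p[g]
        print("x = a y + b z + c",s,len(p))
    # plate front edge: z~12 points, min x per y bin
    q=L[(abs(z-12)<2.5)&(x<-70)&(x>-100)&(y>-120)&(y<60)]
    E=[]
    for b in np.arange(-110,60,4):
        k=q[(q[:,1]>b)&(q[:,1]<b+4)]
        if len(k)>8:E.append((b+2,np.percentile(k[:,0],3)))
    E=np.array(E)
    if len(E)>4: print("edge",np.polyfit(E[:,0],E[:,1],1),len(E))
E
```

```text
1534
x = a y + b z + c [ 8.99961111e-04  5.42442394e-03 -8.07213029e+01] 1449
edge [ 1.04422681e-03 -8.46204555e+01] 43
1168
x = a y + b z + c [ 7.73113656e-04  6.75027607e-03 -8.07753593e+01] 1145
edge [ 1.17840484e-03 -8.46423737e+01] 43
```

```bash
python3 st.py -176 -62.9 66.9 3.82 12
```

```text
t 16.82 pos [668.2 -58.9  67.7] cradle [-197.8  -60.8   67.7] q6 [-0.2, 0.54, 1.56, 0.02, 1.1, -0.28] F [-0.5 -0.4 -1.1] open 19.3
tool y ang 3.83 tilt [-0.059  0.033 -0.998]
[0.0015, 0.0017, -0.0218, 0.0]
[0.0015, 0.0016, -0.0218, 0.0]
```

Emit:
{"method": "move_arm", "body": {"commands": [[0.002, 0.002, -0.02, 0], [0.001, 0.001, -0.02, 0], [0, 0, 0, 0], [0, 0, 0, 0]]}}

```text
time_s: 17.32
ee_pos: [669.0, -37.0, 67.7]
tool_rot: [[-0.057, 0.996, 0.065], [0.033, 0.067, -0.997], [-0.998, -0.055, -0.036]]
ft_force: [0.6, 0.3, -1.3]
opening: 19.1
```

```bash
cat > chk.py <<'E'
import sys,subprocess
n=sys.argv[1]
subprocess.run(["python3","look.py","wrist",n]);subprocess.run(["python3","shank.py",n])
from h import *
c=np.load(n+".npz")
im=c["pixels"][0:140,180:380,::-1];cv2.imwrite("pics/"+n+"c.png",cv2.resize(im,None,fx=4,fy=4,interpolation=cv2.INTER_CUBIC))
E
python3 st.py -176 -62.9 66.9 3.82 12; python3 chk.py w20
```

```text
t 17.32 pos [669.  -37.   67.7] cradle [-176.1  -63.6   67.7] q6 [-0.17, 0.54, 1.56, 0.03, 1.1, -0.25] F [ 0.6  0.3 -1.3] open 19.1
tool y ang 3.85 tilt [-0.057  0.033 -0.998]
[0.0016, -0.0013, -0.0001, 0.0004]
4758 y0,slope y,x0,slope x [-1.118  0.018 17.809 -0.09 ] std 2.9883566020332886 s range [38.40275285 75.20040704 99.87403705]
12 [-163.2  -60.6   45.7]
35 [-140.3  -61.7   48.6]
50 [-125.4  -62.4   50.4]
85 [-90.6 -64.1  54.8]
axis in cradle [ 0.991 -0.049  0.125]
```

View pics/w20c.png

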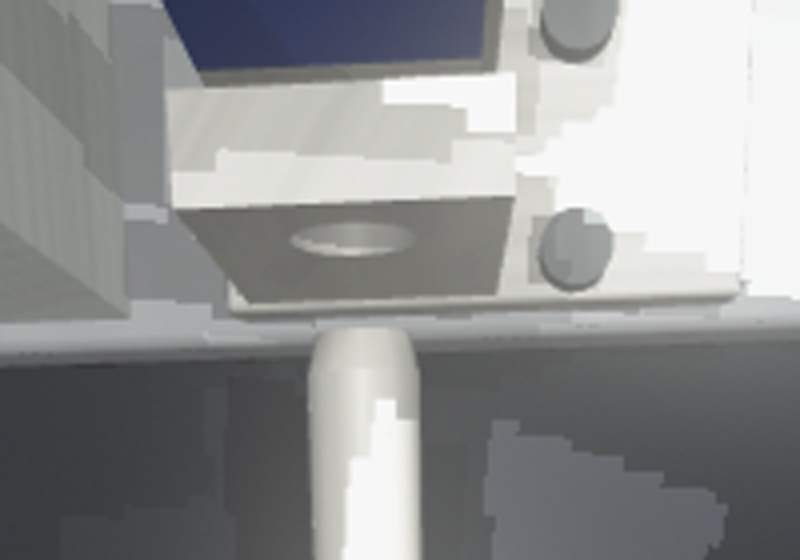

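```bash
sed -i 's/T\[...,2\]>-100)/T[...,2]>-80)/' shank.py; cat > hole.py <<'E'
from h import *
import sys
c=np.load(sys.argv[1]+".npz");K=c["camera_matrix"];T=c["cam_to_world"]
def onx(u,v,X):
    d=T[:3,:3]@np.array([(u-K[0,2])/K[0,0],(v-K[1,2])/K[1,1],1]);o=T[:3,3]
    dc=d@R;oc=w2c(o);return oc+dc*(X-oc[0])/dc[0]
for a in sys.argv[2:]:
    u,v=map(float,a.split(','));print(a,onx(180+u/4,v/4,-80.7).round(2))
E
python3 shank.py w20; python3 hole.py w20 352,238 290,240 415,236 352,221 352,257 165,210 515,197 250,302 497,292
```

```text
2718 y0,slope y,x0,slope x [-1.5850e+00 -2.3000e-02  1.8907e+01  1.8000e-02] std 0.5095668633596556 s range [38.2718696  60.32194449 79.80305609]
12 [-163.4  -62.5   50.2]
35 [-140.4  -62.6   50.7]
50 [-125.4  -62.6   51. ]
85 [-90.4 -62.7  51.6]
axis in cradle [ 1.    -0.002  0.019]
352,238 [-80.7  -62.01  50.67]
290,240 [-80.7  -55.55  50.87]
415,236 [-80.7  -68.55  50.45]
352,221 [-80.7  -62.51  57.31]
352,257 [-80.7  -61.39  42.34]
165,210 [-80.7  -45.35  63.92]
515,197 [-80.7  -78.16  63.35]
250,302 [-80.7  -46.5   20.01]
497,292 [-80.7  -78.26  20.5 ]
```

Emit:
{"method": "move_arm", "body": {"commands": [[0.0026, -0.0012, 0, 0], [0, 0, 0, 0], [0.0004, 0.0002, -0.01, 0], [0, 0, 0, 0]]}}

```text
time_s: 17.88
ee_pos: [668.0, -32.3, 66.2]
tool_rot: [[-0.057, 0.996, 0.064], [0.033, 0.066, -0.997], [-0.998, -0.055, -0.036]]
ft_force: [-0.2, 0.2, -1.5]
opening: 19.4
```

```bash
python3 st.py -166 -63 66.5 3.82 12; python3 chk.py w21
```

```text
t 17.88 pos [668.  -32.3  66.2] cradle [-171.3  -63.    66.2] q6 [-0.16, 0.54, 1.57, 0.03, 1.09, -0.24] F [-0.2  0.2 -1.5] open 19.4
tool y ang 3.8 tilt [-0.057  0.033 -0.998]
[-0.0001, -0.0003, -0.0106, -0.0003]
2723 y0,slope y,x0,slope x [-1.6460e+00 -2.0000e-02  1.8952e+01  1.7000e-02] std 0.5005854011248976 s range [38.26798117 60.40096403 79.77796094]
12 [-158.9  -61.9   48.8]
35 [-135.9  -62.    49.2]
50 [-120.9  -62.1   49.5]
85 [-85.9 -62.3  50.2]
axis in cradle [ 1.    -0.006  0.02 ]
```

View pics/w21c.png

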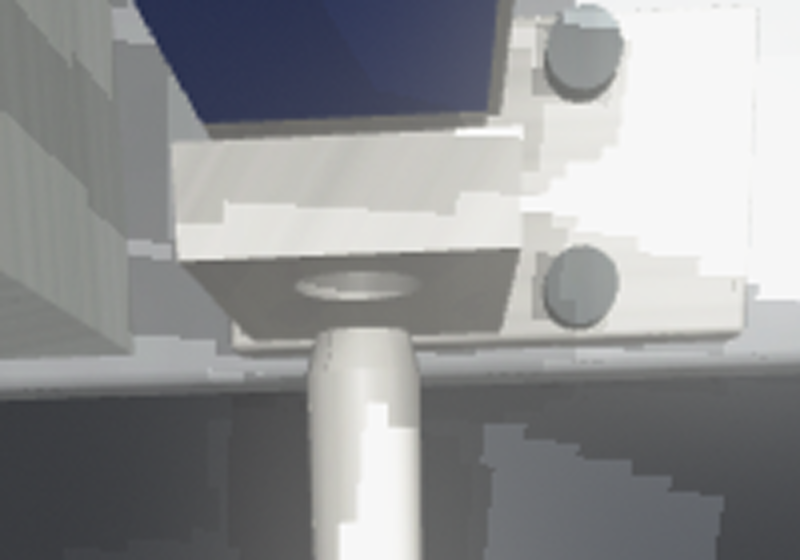

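Emit:
{"method": "move_arm", "body": {"commands": [[0.0003, 0, -0.01, 0], [0.0003, 0, -0.01, 0], [0.0003, 0, -0.01, 0], [0, 0, 0, 0]]}}

```text
time_s: 18.42
ee_pos: [667.0, -16.2, 66.4]
tool_rot: [[-0.057, 0.996, 0.064], [0.033, 0.066, -0.997], [-0.998, -0.055, -0.036]]
ft_force: [0.6, 1.0, -0.9]
opening: 19.4
```

```bash
python3 st.py -130 -63 66.5 3.82 12; python3 chk.py w22
```

```text
t 18.43 pos [667.  -16.2  66.4] cradle [-155.2  -63.5   66.4] q6 [-0.14, 0.54, 1.57, 0.03, 1.09, -0.22] F [ 0.6  1.  -0.9] open 19.4
tool y ang 3.81 tilt [-0.057  0.033 -0.998]
[0.0006, -0.0007, -0.0168, -0.0]
[0.0006, -0.0007, -0.0168, -0.0]
[0.0006, -0.0007, -0.0168, -0.0]
3431 y0,slope y,x0,slope x [-0.145  0.052 12.855 -0.296] std 2.8371427807032195 s range [38.32776395 65.76213748 79.94624658]
12 [-142.3  -59.4   38.6]
35 [-119.6  -61.6   46.1]
50 [-104.8  -63.    51.1]
85 [-70.3 -66.3  62.6]
axis in cradle [ 0.945 -0.09   0.315]
```

View pics/w22c.png

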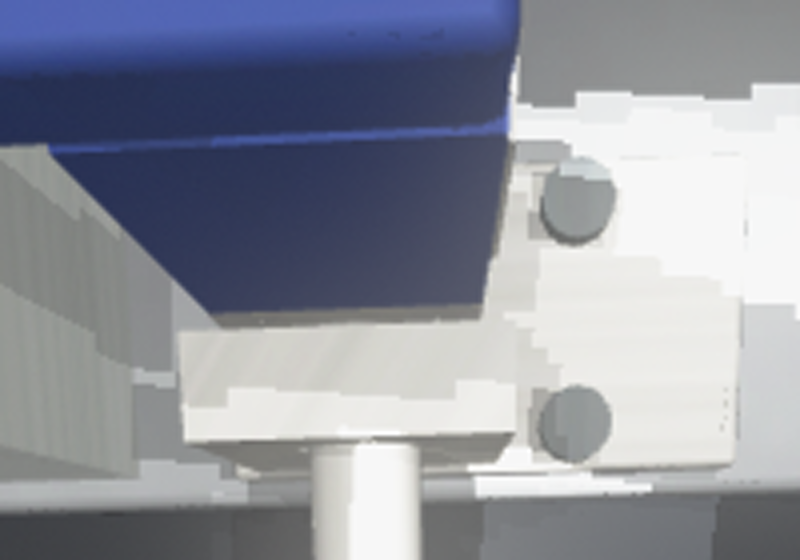

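Emit:
{"method": "move_arm", "body": {"commands": [[0.0004, -0.0008, -0.01, 0], [0.0004, 0, -0.01, 0], [0.0004, -0.0002, -0.01, 0], [0, 0, 0, 0]]}}

```text
time_s: 18.98
ee_pos: [665.5, -0.4, 66.4]
tool_rot: [[-0.057, 0.996, 0.064], [0.033, 0.066, -0.997], [-0.998, -0.054, -0.036]]
ft_force: [0.4, -0.1, 0.3]
opening: 19.1
```

```bash
python3 st.py -115.5 -63 66.3 3.82 8; python3 look.py side s23 240 140 360 260 5;python3 look.py wrist w23
```

```text
t 18.98 pos [ 6.655e+02 -4.000e-01  6.640e+01] cradle [-139.4  -63.4   66.4] q6 [-0.12, 0.53, 1.58, 0.03, 1.09, -0.2] F [ 0.4 -0.1  0.3] open 19.1
tool y ang 3.79 tilt [-0.057  0.033 -0.998]
[0.0007, -0.0006, -0.0159, -0.0001]
[0.0007, -0.0006, -0.0159, -0.0001]
[0.0007, -0.0006, -0.0159, -0.0001]
```

View pics/s23.png

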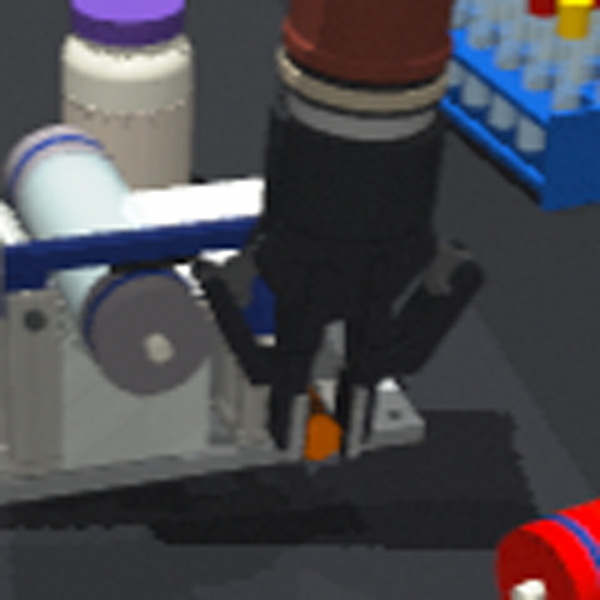

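View pics/w23.png

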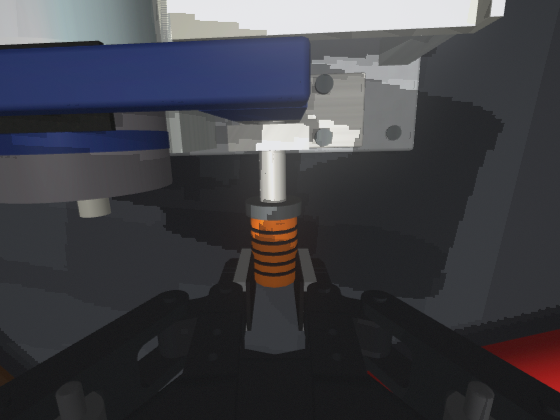

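Emit:
{"method": "move_arm", "body": {"commands": [[0.0004, -0.0006, -0.01, 0], [0.0004, -0.0002, -0.01, 0], [0.0004, -0.0002, -0.01, 0], [0, 0, 0, 0]]}}

```text
time_s: 19.58
ee_pos: [664.0, 15.0, 66.4]
tool_rot: [[-0.057, 0.996, 0.063], [0.033, 0.065, -0.997], [-0.998, -0.054, -0.036]]
ft_force: [-0.1, 0.2, -0.9]
opening: 19.5
```

```bash
python3 st.py -115.5 -63 66.3 3.82 8; python3 look.py wrist w24
```

```text
t 19.57 pos [664.   15.   66.4] cradle [-123.9  -63.3   66.4] q6 [-0.09, 0.53, 1.58, 0.03, 1.09, -0.17] F [-0.1  0.2 -0.9] open 19.5
tool y ang 3.75 tilt [-0.057  0.033 -0.998]
[0.0005, -0.0005, -0.0084, -0.0004]
[0.0005, -0.0005, -0.0084, -0.0004]
```

View pics/w24.png

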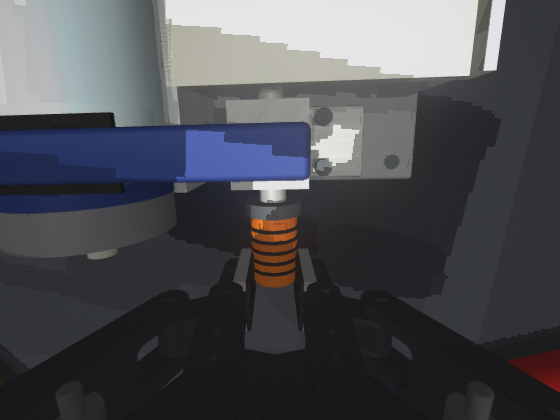

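Emit:
{"method": "move_arm", "body": {"commands": [[0.0003, -0.0004, -0.008, 0], [0.0003, -0.0002, -0.007, 0], [0, 0, -0.006, 0], [0, 0, 0, 0]]}}

```text
time_s: 20.12
ee_pos: [663.4, 22.1, 67.1]
tool_rot: [[-0.056, 0.996, 0.065], [0.025, 0.066, -0.997], [-0.998, -0.054, -0.029]]
ft_force: [-0.6, 0.4, -1.5]
opening: 19.2
```

```bash
python3 st.py -115.5 -63 66.3 3.82 8; python3 look.py wrist w25; python3 look.py side s25 240 140 360 260 5
```

```text
t 20.12 pos [663.4  22.1  67.1] cradle [-116.7  -63.4   67.1] q6 [-0.08, 0.53, 1.58, 0.02, 1.09, -0.16] F [-0.6  0.4 -1.5] open 19.2
tool y ang 3.81 tilt [-0.056  0.025 -0.998]
[0.0016, -0.0008, -0.0024, -0.0001]
```

View pics/w25.png

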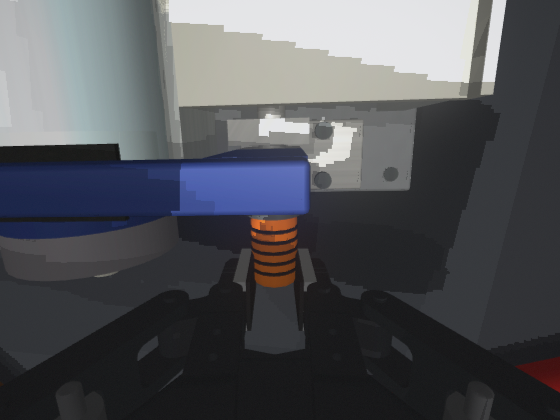

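View pics/s25.png

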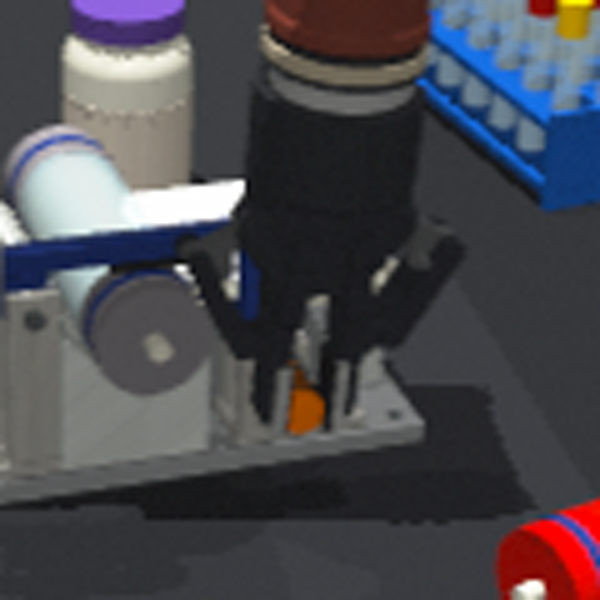

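Emit:
{"method": "move_arm", "body": {"commands": [[0, 0, -0.008, 0], [0, 0, -0.008, 0]]}}

```text
time_s: 20.48
ee_pos: [663.6, 22.8, 67.6]
tool_rot: [[-0.055, 0.996, 0.069], [0.011, 0.069, -0.998], [-0.998, -0.054, -0.014]]
ft_force: [-0.5, -12.1, -1.9]
opening: 19.4
```

```bash
python3 st.py -115.5 -63 66.3 3.82 8; python3 look.py wrist w26; python3 - <<'E'
from h import *
c=np.load("w26.npz");hsv=cv2.cvtColor(c["pixels"],cv2.COLOR_RGB2HSV)
o=cv2.inRange(hsv,(4,120,90),(22,255,255));o[:150]=0;o[:,:230]=0;o[:,320:]=0
L=((cloud(c)-O)@R)[o>0];print(len(L),np.percentile(L,[1,50,99],axis=0).round(1).tolist())
cv2.imwrite("pics/w26c.png",cv2.resize(c["pixels"][90:310,200:350,::-1],None,fx=4,fy=4,interpolation=cv2.INTER_CUBIC)[:600])
E
```

```text
t 20.48 pos [663.6  22.8  67.6] cradle [-116.   -63.6   67.6] q6 [-0.07, 0.53, 1.58, 0.01, 1.08, -0.15] F [ -0.5 -12.1  -1.9] open 19.4
tool y ang 3.99 tilt [-0.055  0.011 -0.998]
[0.0027, -0.001, -0.001, 0.0018]
1861 [[nan, nan, nan], [nan, nan, nan], [nan, nan, nan]]
```

View pics/w26c.png

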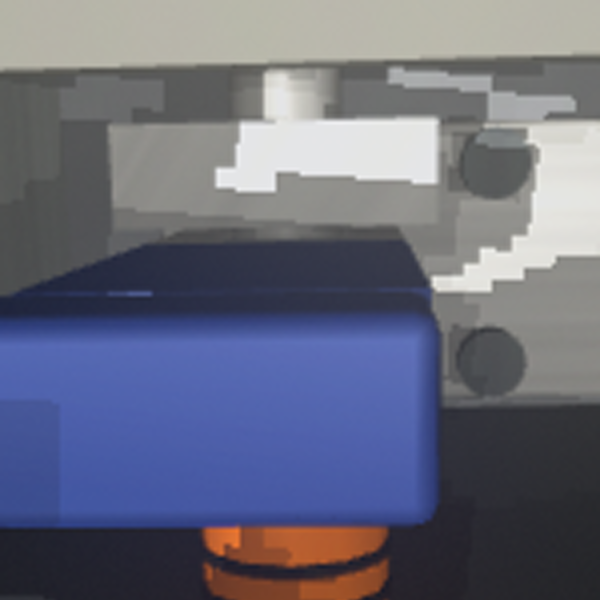

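Emit:
{"method": "move_arm", "body": {"commands": [[0, 0, 0, 0], [0, 0, 0, 0], [0, 0, 0, 0], [0, 0, 0, 0]], "fingers": -0.15}}

```text
time_s: 21.02
ee_pos: [664.0, 24.6, 68.2]
tool_rot: [[-0.054, 0.996, 0.068], [0.013, 0.069, -0.998], [-0.998, -0.052, -0.017]]
ft_force: [-0.1, -0.3, -0.3]
opening: 36.1
```

```bash
python3 st.py -140 -63 66.3 3.82 8; python3 look.py wrist w27
```

```text
t 21.02 pos [664.   24.6  68.2] cradle [-114.3  -64.2   68.2] q6 [-0.07, 0.53, 1.58, 0.01, 1.08, -0.15] F [-0.1 -0.3 -0.3] open 36.1
tool y ang 3.95 tilt [-0.054  0.013 -0.998]
[0.0007, -0.0003, 0.0129, 0.0004]
[0.0007, -0.0002, 0.0129, 0.0004]
[0.0007, -0.0002, 0.0129, 0.0004]
[0.0007, -0.0002, 0.0129, 0.0004]
```

View pics/w27.png

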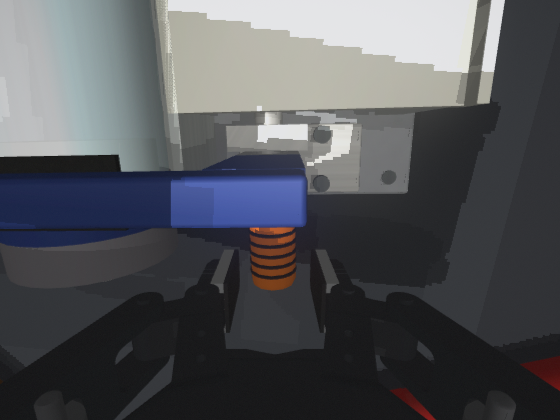

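Emit:
{"method": "move_arm", "body": {"commands": [[0, 0, 0.016, 0], [0, 0, 0.02, 0], [0, 0, 0.024, 0], [0, 0, 0.02, 0], [0, 0, 0, 0]]}}

```text
time_s: 21.7
ee_pos: [667.0, -18.8, 67.5]
tool_rot: [[-0.053, 0.996, 0.067], [0.013, 0.068, -0.998], [-0.998, -0.052, -0.017]]
ft_force: [-0.2, -0.6, -0.4]
opening: 36.3
```

```bash
python3 st.py -140 -63 66.3 3.82 8; python3 look.py wrist w28;python3 look.py side s28 240 140 360 260 5
python3 - <<'E'
from h import *
c=np.load("w28.npz");hsv=cv2.cvtColor(c["pixels"],cv2.COLOR_RGB2HSV)
o=cv2.inRange(hsv,(4,120,90),(22,255,255))
L=((cloud(c)-O)@R)[o>0];L=L[np.isfinite(L[:,0])];L=L[(abs(L[:,0]+103)<40)&(L[:,1]<-30)];print(len(L),np.percentile(L,[1,50,99],axis=0).round(1).tolist())
k=L[L[:,2]>56];A=np.c_[k[:,0],np.ones(len(k))];print(np.linalg.lstsq(A,k[:,1],rcond=None)[0],np.linalg.lstsq(A,k[:,2],rcond=None)[0])
E
```

```text
t 21.7 pos [667.  -18.8  67.5] cradle [-157.8  -63.3   67.5] q6 [-0.14, 0.53, 1.58, 0.01, 1.09, -0.21] F [-0.2 -0.6 -0.4] open 36.3
tool y ang 3.92 tilt [-0.053  0.013 -0.998]
[0.001, -0.0004, -0.0119, 0.0004]
[0.001, -0.0004, -0.0119, 0.0004]
[0.001, -0.0004, -0.0119, 0.0004]
1692 [[-128.0, -74.3, -0.2], [-102.2, -61.9, 56.4], [-86.8, -44.1, 60.9]]
[  0.20062268 -41.23342099] [1.34284964e-02 5.94774512e+01]
```

View pics/w28.png

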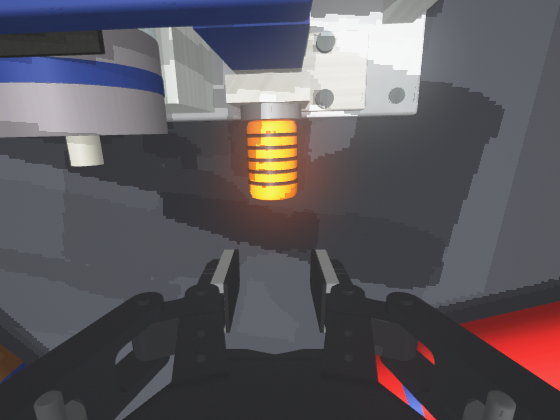

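View pics/s28.png

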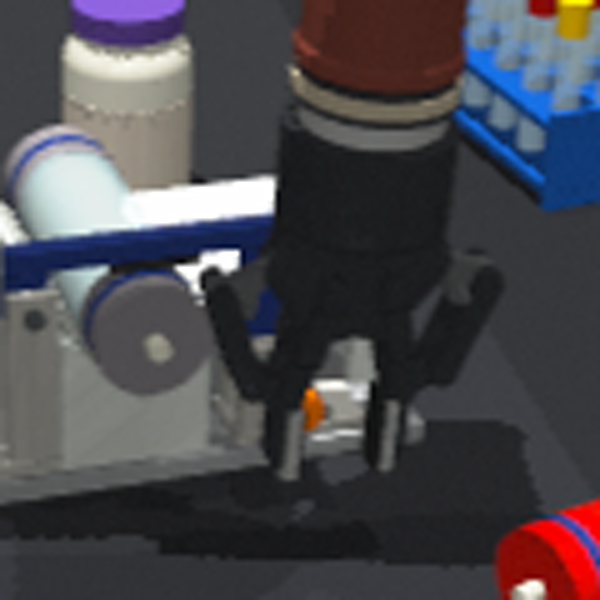

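Emit:
{"method": "move_arm", "body": {"commands": [[0, 0, 0.05, 0], [-0.04, 0, 0.02, 0], [-0.08, 0, 0, 0], [-0.1, 0, 0, 0], [-0.1, 0, 0, 0], [0, 0, -0.06, 0], [0, 0, 0, 0], [0, 0, 0, 0]]}}

```text
time_s: 22.8
ee_pos: [678.7, -30.8, 242.6]
tool_rot: [[-0.043, 0.997, 0.065], [0.012, 0.066, -0.998], [-0.999, -0.043, -0.015]]
ft_force: [0.3, -0.4, -0.2]
opening: 36.1
```

```bash
python3 st.py; python3 look.py wrist w29;python3 look.py side s29 200 130 340 260 5;python3 look.py top t29
python3 - <<'E'
from h import *
for n in ["w29","s29"]:
    c=np.load(n+".npz");L=(cloud(c)-O)@R;x,y,z=L[...,0],L[...,1],L[...,2]
    p=L[(x>-72)&(x<-52)&(y>-80)&(y<70)&(z>118)&(z<130)]
    if len(p)>20: print(n,"bar",len(p),np.linalg.lstsq(np.c_[p[:,1],np.ones(len(p))],p[:,2],rcond=None)[0])
    p=L[(abs(y)<25)&(z>95)&(z<113)&(x<95)&(x>-50)]
    if len(p)>50: print("col",len(p),least_squares(lambda a:np.hypot(p[:,1]-a[0],p[:,2]-a[1])-28,[0,81],loss='soft_l1').x)
    p=L[(abs(y)<25)&(z>90)&(z<113)&(x<125)&(x>-125)]
    print("colx",np.percentile(p[:,0],[.5,99.5]))
    hsv=cv2.cvtColor(c["pixels"],cv2.COLOR_RGB2HSV);o=cv2.inRange(hsv,(4,120,90),(22,255,255))>0
    p=L[o&(abs(x+103)<25)&(abs(y+62)<13)&(z>35)&(z<66)]
    if len(p): print("handle",len(p),p.min(0),p.max(0))
E
```

```text
t 22.8 pos [678.7 -30.8 242.6] cradle [-170.8  -73.8  242.6] q6 [-0.15, 0.37, 1.45, 0.01, 1.37, -0.22] F [ 0.3 -0.4 -0.2] open 36.1
tool y ang 3.78 tilt [-0.043  0.012 -0.999]
w29 bar 3454 [2.85857545e-03 1.23391383e+02]
col 3643 [ 1.12929061 81.12232585]
colx [-91.53740007  -6.98199043]
handle 626 [-120.7564772   -72.96507133   49.23073167] [-86.85029641 -51.50942167  62.14203084]
s29 bar 263 [2.35434721e-03 1.22619956e+02]
col 392 [ 0.17821995 81.73366259]
colx [-94.64535061  88.82299411]
handle 114 [-124.80466252  -72.16028919   39.13671115] [-84.88141812 -50.98577709  62.76576005]
```

View pics/s29.png

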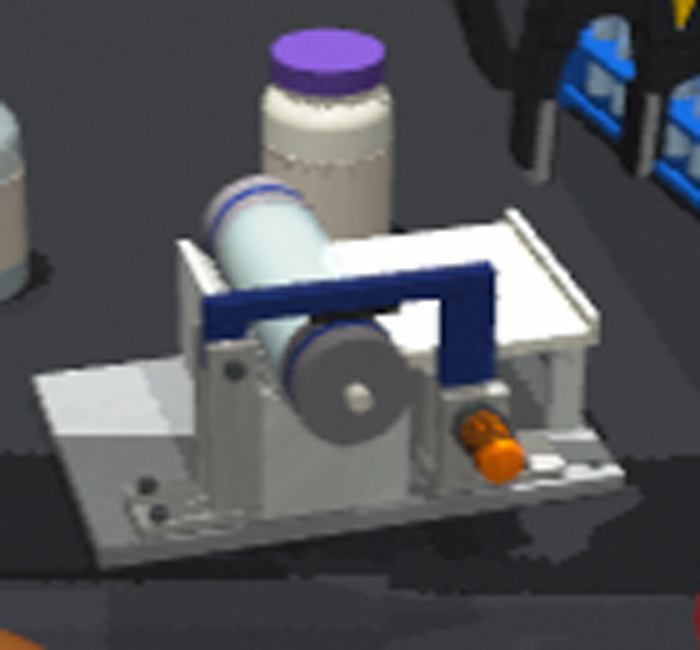

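View pics/t29.png

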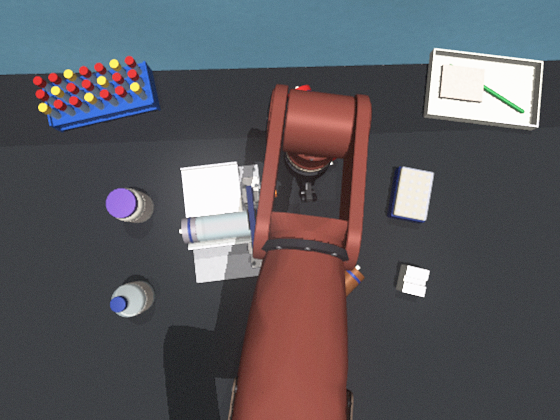

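```bash
python3 -c "
from rig import robot
print(robot.hand_in())"
```

```text
the job is handed in; nothing more can be done
None
```

The job is done and handed in at 22.8 s of the 72 s allowed. I rolled the clear column off the deck into the vee between the open fingers. Then I pressed the blue arm down until it bore on the column (about 14 N read, then a little further). Last, I pushed the orange pin in from the front end and let it go.

What the last checks showed, by camera before hand-in:

- **Column:** its axis is 0.2 to 1.1 mm off the vee's middle plane and about 81.5 mm up, so it is bedded.
- **Clamp arm:** the bar slopes less than 0.003 rad. It slopes the same way in both views, within camera error.
- **Pin:** the handle spans x = -120.8 to -86.9, so its centre is at about -104 mm. It stopped against a 12 N push, and the collar meets the front ear in the picture. I found the fork's hole at y ≈ -62 mm, about 5 mm off nominal.
- **Bystanders:** the bottle, jar and tip box look unmoved in the top view, by eye only.

Three things did not go as expected:

- **First column push:** it stalled from friction at the fingertip, so I backed off, went lower and pushed again.
- **Hand lean:** the moves cannot tilt the hand, so I held the pin far back on its handle with the hand near vertical instead of leaning 25 to 45 degrees.
- **Measurements that disagreed:** the gripper read 19.5 mm on the 22 mm handle, and the wrist camera's heights were off by up to about 2 mm.

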